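# Set the rail stop and line up bushes for marking

### The arm

A 6-joint arm with a two-finger parallel gripper is mounted at the origin on the work surface. World frame = base frame: x ahead of the robot, y to its left, z up, the work surface at z = 0. Lengths are in mm, angles in rad, forces in N, time in s.
With the tool pointing down it reaches from about 275 to 1000 mm from the base axis. Payload 8.4 kg.
Tool frame: the origin (TCP) lies at the centre of the arm's flange, where the gripper is bolted on; the fingertips stand r.tip_extent ahead of it and the grasp point (between the pads) lies 155 mm ahead of it (r.tip_extent is the distance from the TCP to the fingertips, in mm); z points along the fingers, y is the direction in which the jaws open and shut (so a half turn about z gives the same grasp; the last joint's range is limited). The gripper opens to 85 mm and grips with 20 to 120 N. Pads are 22 mm wide; open, the fingers measure 114 mm over their backs; the gripper's body (76 mm by 85 mm) begins 54 mm behind the grasp point. The pads swing forward as they close: fully open they stand 13 mm farther back than shut.
Start: joints at [1.247, 0.353, 1.633, -0, 1.155, -0.002], TCP at [197.671, 592.921, 404.681] pointing down, gripper open.
Joint ranges: [-2.63, 2.63], [-0.92, 2.1], [0.06, 2.66], [-1.3, 4.44], [0, 2.69], [-3.02, 3.02]. Speed limits (rad/s): [2.22, 2.22, 2.79, 3.14, 3.14, 3.14].

### API

Orientations are given as [roll, pitch, yaw] about the fixed x, y, z axes, in that order (R = Rz(yaw) Ry(pitch) Rx(roll)).
In Python, from rig import sense, grab_frame, job, r gives the robot as it stands. The module is installed in compiled form; this text tells all that it offers.
- The arm moves only by the shell command python3 -m creep 'ROWS' [FORCE]. ROWS is JSON, a list of rows, each a list of 7 numbers: the turn, a rotation vector about the tool's x, y, z in rad, then the shift along the tool's x, y, z in mm, then the closure, from 0 (fully open) to 1 (shut). In form: [[wx, wy, wz, dx, dy, dz, fingers], ...]. A call has 1 to 10 rows; each row shifts and turns the pose as measured when the row begins, along the tool's axes as they then stand; what a row does not reach is not made up. A row lasts 1/12 s, in which the tool goes at most 41.7 mm and 7.16 degrees, less where a joint would pass 70% of its speed; a pose out of reach is approached as far as the arm can. A call with a gripper value outside its range is refused whole. The fingers move at their own pace and stop on an object; FORCE is the grip in N (left out, the last holds). Time passes only in rows, so rows that do not move let the fingers close. It gives the time, the measured TCP pose, the force and the opening at its end, in the units of the state.
- sense(): the state, without advancing time (a new reading comes with each control period).
- grab_frame(name): name is "side" or "top" or "wrist"; returns a dict with "color" (480x640x3 uint8, red, green, blue), "mtx" (3x3 intrinsics, pixels), "T" (4x4, takes a point from camera to world coordinates). Camera axes: x right, y down, z forward; pixel columns grow to the right and rows downward; lengths in mm; the calibration is good to about 2 mm. A picture is of the moment at which its call begins. There is no depth.
- job.sign_off(): hands the job in, once; it reports no verdict.
The state is a dict: "clock": time; "qpos": joint angles; "qvel": joint speeds; "joint_efforts": joint torques, N m; "eef_pos": TCP position; "tcp_rot": TCP orientation; "contact_force": force on the tool from outside, world axes, zero at the start; "wrist_torque": the same for the moment, N m; "opening": opening from 0.0 (shut) to 1.0 (fully open).
Only numpy, scipy, OpenCV 4.12 (cv2) and the standard library are available. Lean on these libraries where they do the work, as an engineer would, in place of code of your own. Each camera call takes 0.05 s, during which the arm holds its last target.

### The job

Unlock the clamp lever on the rail stop, slide the stop until its pointer meets the brass mark, and lock it again. Then lay the straightedge flat on the bench, flush along the front of the rail with its right-hand end against the stop, and stand every black bush on the bench, flange down, in a row with its flange against the straightedge's long edge, all within the length of the straightedge. Leave the rod end, the brass sleeve and the forged link where they are.

Things in the scene. Friction and masses are not known exactly. Their poses are not given: they have to be found in the camera images.
- jig: Steel rail screwed to the bench, standing across in front of the robot: 36 mm wide (x), 460 mm long (y), 20 mm high. Origin at the centre of its underside on the bench; y runs along it to the robot's left, x away from the robot. Its front face, the fence, is the plane x = -18 mm. Behind it lies an aluminium scale strip 12 mm high, x = 18 to 48 mm. It never moves during a run, but its place and yaw differ from start to start.
- mark: Brass index mark, a bar 20 mm (x) by 4 mm (y) by 6 mm fixed on the scale strip behind the rail. Origin at the centre of its underside; axes as the rail's. It stays fixed.
- stop (a joint): Slide of the stop carriage along the rail, m; 0 at its right-hand end, growing to the robot's left (+y of the rail), to 0.16. Unlocked it needs about 6 N to slide and stays where left; locked it is held by a brake (it holds well over 25 N).
- lever (a joint): Clamp lever on the carriage, rad; turns about a vertical axis. 0 (an end stop) = locked: the arm points right along the rail (-y of the rail). It grows as the arm swings clockwise seen from above, towards the robot; at 1.45 (end stop) it points at the robot (-x of the rail) and is fully unlocked. The brake lets go from about 0.7 and grips again below about 0.3. It takes about 3 N at the knob and stays where left.
- stop_index (a point): Tip of the carriage's rear pointer, a 4 mm wide steel tab at the middle of the carriage's length, over the scale strip. The stop is at the mark when this point and the mark have the same place along the rail.
- stop_fin (a point): Middle of the upright fin on the carriage by which to push or pull it: 14 mm thick along the rail, 36 mm wide across it, its foot on the carriage's top 48 mm above the bench, its top 82 mm above the bench; this point is at 67 mm. The carriage is a grey block 90 mm long and 52 mm wide; the fin's centre is 30 mm left of its middle and 4 mm behind the rail's centre line.
- stop_face (a point): Centre of the stop's working face, which looks left along the rail (+y): a steel plate that stands in front of the fence, reaching 52 mm forward from it, from 4 to 40 mm above the bench. The straightedge's end goes against this face. It lies 45 mm left of the carriage's middle.
- lever_pivot (a point): On the lever's vertical turning axis, 70 mm above the bench.
- lever_knob (a point): Middle of the lever's upright knob, a black cylinder 18 mm across, from 56 to 86 mm above the bench, 70 mm from the turning axis; this point is 71 mm above the bench. The arm under it is 14 mm wide and 8 mm thick, 56 to 64 mm above the bench, over the rail when locked.
- straightedge: Steel straightedge, a flat bar 240 mm long (y), 50 mm wide (x), 10 mm thick, 0.4 kg, with an upright grip rib on the middle of its top: 60 mm long (y), 14 mm wide (x), from 10 to 42 mm height. The two long edges and the two ends are alike. Origin at the centre of its underside. Flush on the fence its centre is 43 mm in front of the rail's centre line; against the stop its centre is 120 mm from the stop's face.
- bush1: Flanged bush of black plastic with a steel-lined bore (the bore is only a look: it is solid), 50 mm tall: a flange 48 mm across and 8 mm thick at the bottom, then a plain body 36 mm across; 90 g. It starts standing on the bench, flange down. Origin at the centre of its underside, z up its axis. There are two to four bushes; an absent one reads None.
- bush2: Flanged bush of black plastic with a steel-lined bore (the bore is only a look: it is solid), 50 mm tall: a flange 48 mm across and 8 mm thick at the bottom, then a plain body 36 mm across; 90 g. It starts standing on the bench, flange down. Origin at the centre of its underside, z up its axis. There are two to four bushes; an absent one reads None.
- bush3: Flanged bush of black plastic with a steel-lined bore (the bore is only a look: it is solid), 50 mm tall: a flange 48 mm across and 8 mm thick at the bottom, then a plain body 36 mm across; 90 g. It starts standing on the bench, flange down. Origin at the centre of its underside, z up its axis. There are two to four bushes; an absent one reads None.
- bush4: Flanged bush of black plastic with a steel-lined bore (the bore is only a look: it is solid), 50 mm tall: a flange 48 mm across and 8 mm thick at the bottom, then a plain body 36 mm across; 90 g. It starts standing on the bench, flange down. Origin at the centre of its underside, z up its axis. There are two to four bushes; an absent one reads None.
- rod_end: Bystander: zinc-plated rod end, an upright eye 60 mm across and 50 mm tall with a stub 70 mm long; origin at the centre of the eye's underside. Leave it.
- brass_sleeve: Bystander: upright brass sleeve, 28 mm across, 55 mm tall; origin at the centre of its underside. Leave it.
- forged_link: Bystander: dark forged link, 50 by 170 by 46 mm, lying to the right of the rail; origin at the centre of its underside. Leave it.
Mind the look-alikes: they are no part of the job. What is shaped like the bush1 but green is not meant.

How it is judged:
By the outcome, as a careful person would: the job done as asked, in the order asked, and still so for the second after the job is handed in, with the robot touching nothing.
Of bush1, bush2, bush3, bush4 only 2 to 4 are there at a start; the rules pass over those that are not, and their reading is None.
At some moment in a run one of straightedge, bush1, bush2, bush3, bush4 may be knocked a few centimetres aside while the robot is not near it.
Once in a run the grip may slacken for a moment while it holds something.
It also fails if it takes over 210 s, if anything falls off the work surface, if the arm or the gripper's body presses on something with over 40 N, if the wrist force passes 120 N, or if a joint passes its speed limit or range.

## Working session

There is one attempt and no reset: what is moved stays moved. The work goes in short steps, Python scripts to look and compute and a shell command to move; the robot and the scene stay as the last step left them, time stands still between calls to the robot, and variables do not carry over. Pictures are saved under pics/ and viewed, and the job is handed in when it is done.

```bash
mkdir -p pics; ls; python3 - <<'E'
from rig import sense, grab_frame, job, r
import cv2
print(sense()); print(r.tip_extent)
for n in ("side","top","wrist"):
    f=grab_frame(n); cv2.imwrite(f"pics/{n}0.png",f["color"][:,:,::-1]); print(n,f["mtx"].round(1).tolist(),f["T"].round(3).tolist())
E
```

```text
pics
{'clock': 0.0, 'qpos': array([ 1.24662304e+00,  3.53672015e-01,  1.63414957e+00, -2.19414061e-05,
        1.15521751e+00, -2.41728937e-03]), 'qvel': array([ 0.0003211 ,  0.00034559,  0.00166876,  0.00052653, -0.0008881 ,
        0.00123712]), 'joint_efforts': array([ 1.91891231e-03, -6.05252552e+01, -3.42063224e+01,  3.10851256e-04,
        9.49182606e-03,  9.47709452e-06]), 'eef_pos': array([197.5819356 , 592.69199892, 403.94000149]), 'tcp_rot': array([-3.14014617e+00,  1.65644559e-05,  2.81984555e+00]), 'contact_force': array([-0.48268317, -0.20893312,  0.00904033]), 'wrist_torque': array([ 0.03015401,  0.00122485, -0.03582517]), 'opening': 1.0004225128803859}
173.4
side [[438.0, 0.0, 322.3], [0.0, 438.0, 236.8], [0.0, 0.0, 1.0]] [[0.904, -0.31, 0.296, 233.846], [-0.428, -0.644, 0.634, -662.587], [-0.006, -0.699, -0.715, 802.467], [0.0, 0.0, 0.0, 1.0]]
top [[540.9, 0.0, 311.4], [0.0, 540.9, 231.6], [0.0, 0.0, 1.0]] [[-0.01, -0.989, 0.145, 375.925], [-1.0, 0.01, 0.001, -25.826], [-0.003, -0.145, -0.989, 1401.453], [0.0, 0.0, 0.0, 1.0]]
wrist [[334.9, 0.0, 320.5], [0.0, 334.9, 234.6], [0.0, 0.0, 1.0]] [[0.317, 0.903, 0.292, 121.85], [0.949, -0.301, -0.098, 616.685], [-0.001, 0.308, -0.952, 373.586], [0.0, 0.0, 0.0, 1.0]]
```

View pics/top0.png

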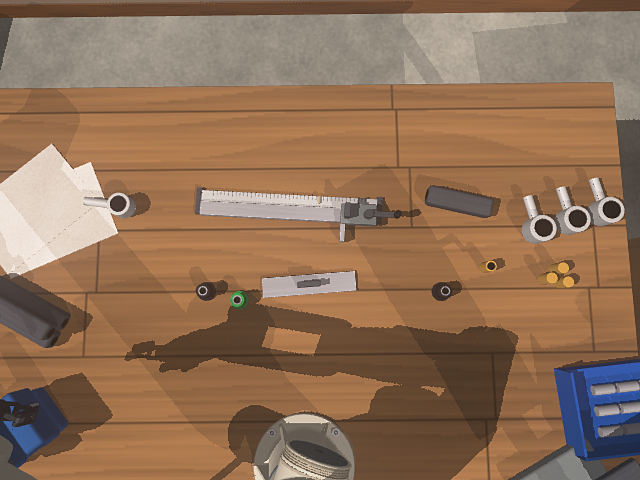

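View pics/side0.png

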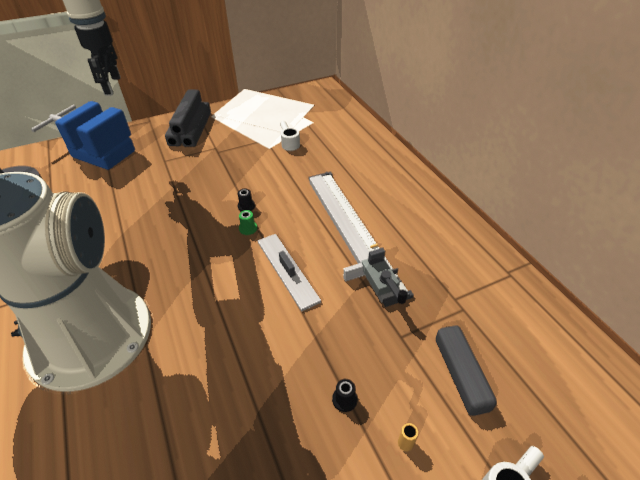

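View pics/wrist0.png

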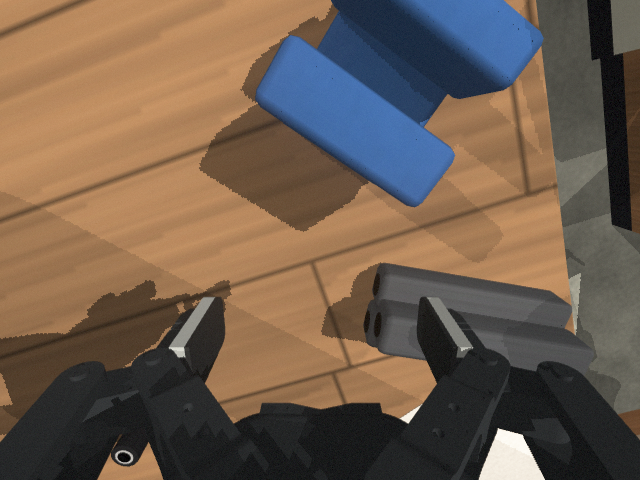

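```bash
cat > h.py <<'E'
import numpy as np, cv2
from rig import sense, grab_frame, job, r
from scipy.spatial.transform import Rotation as R
def pos(f,u,v,z):
    d=f["T"][:3,:3]@np.linalg.inv(f["mtx"])@np.array([u,v,1.0]); o=f["T"][:3,3]
    return o+d*(z-o[2])/d[2]
def pix(f,p):
    q=f["T"][:3,:3].T@(np.asarray(p,float)-f["T"][:3,3]); q=f["mtx"]@q; return q[:2]/q[2]
def crop(f,name,x0,y0,x1,y1,k):
    c=f["color"][y0:y1,x0:x1,::-1]; cv2.imwrite("pics/"+name,cv2.resize(c,None,fx=k,fy=k,interpolation=cv2.INTER_CUBIC))
def st():
    s=sense(); Rm=R.from_euler('xyz',s["tcp_rot"]).as_matrix(); return s["clock"],s["eef_pos"],Rm,s["tcp_rot"]
def plan(p,yawy,n=None,tilt=None):
    """move needed: TCP target p (world), tool down with tool y axis along world angle yawy. returns rotvec(tool), shift(tool) at start"""
    _,e,Rm,_=st()
    best=None
    for a in (yawy,yawy+np.pi):
        y=np.array([np.cos(a),np.sin(a),0]); z=np.array([0,0,-1.]); x=np.cross(y,z)
        Rt=np.c_[x,y,z]; w=R.from_matrix(Rm.T@Rt).as_rotvec()
        q=sense()["qpos"][5]
        if best is None or np.linalg.norm(w)<np.linalg.norm(best[0]): best=(w,Rm.T@(np.asarray(p)-e),Rt)
    return best
E
python3 - <<'E'
from h import *
f=grab_frame("top"); crop(f,"t1.png",190,170,430,330,3.3); crop(f,"t2.png",320,180,440,260,6.5)
f=grab_frame("side"); crop(f,"s1.png",220,160,440,320,3.5)
E
```

```text
(no output)
```

View pics/t1.png

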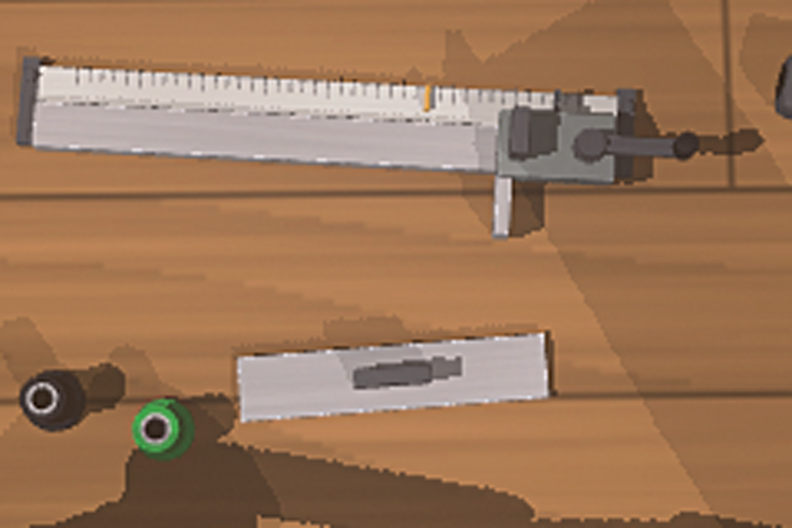

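View pics/t2.png

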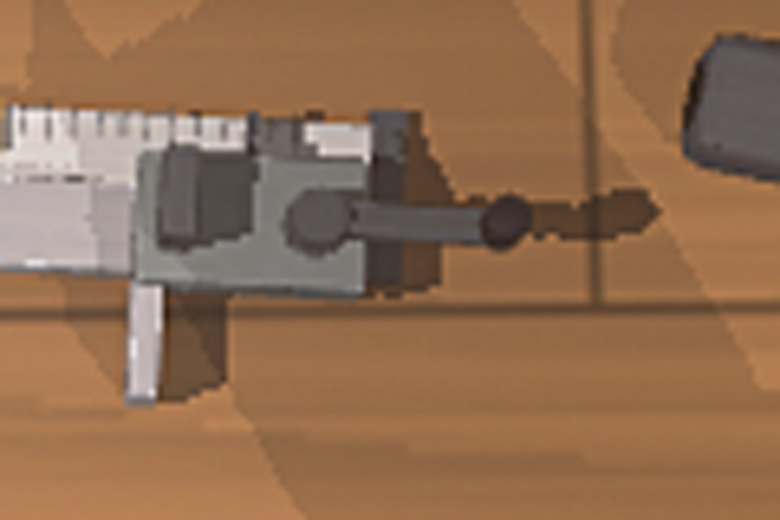

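View pics/s1.png

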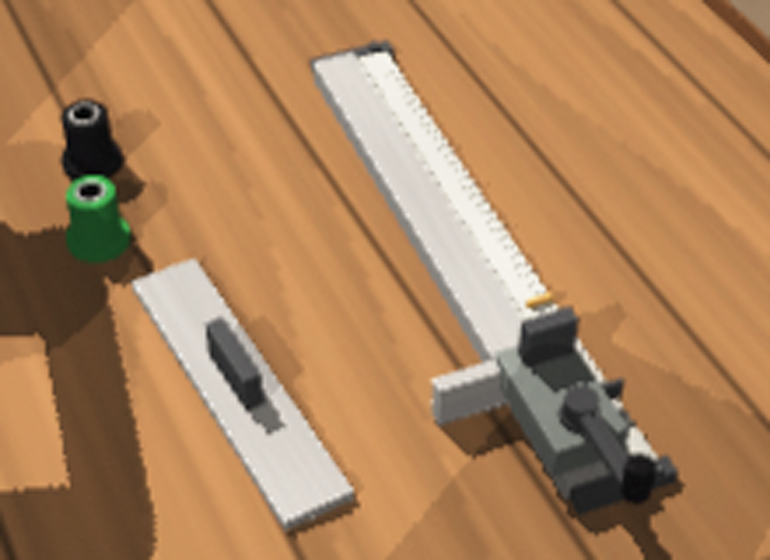

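```bash
python3 - <<'E'
from h import *
np.set_printoptions(precision=1,suppress=True)
f=grab_frame("top")
P=lambda u,v,z:pos(f,u,v,z)
t1=lambda a,b,z:P(190+a/3.3,170+b/3.3,z)
t2=lambda a,b,z:P(320+a/6.5,180+b/6.5,z)
a=t1(33,147,20);b=t1(497,170,20);c=t1(40,66,12);d=t1(617,95,12)
print("front",a,b,np.degrees(np.arctan2((a-b)[0],(a-b)[1])), "back",c,d,np.degrees(np.arctan2((c-d)[0],(c-d)[1])))
print("mark",t1(429,97,18),"knob",t2(507,220,86),"pivot",t2(320,218,75),"fin",t2(180,196,82))
print("face",t2(130,345,40),t2(147,402,40))
for q in [(237,357),(240,422),(549,397),(546,333)]: print("se",t1(*q,10))
print("rib",t1(353,380,42),t1(431,372,42))
print("bushes",P(205.5,290.5,50)," ",P(443,291,50)," green",P(237,299.5,50), "sleeve",P(491,266,55))
E
```

```text
front [625.5 264.8  20. ] [603.5 -99.6  20. ] 3.4566446453314446 back [692.3 262.3  12. ] [ 664.1 -196.2   12. ] 3.5240460891748158
mark [662.8 -47.   18. ] knob [ 610.3 -238.    86. ] pivot [ 613.8 -168.2   75. ] fin [ 621.6 -114.3   82. ]
face [570.4 -96.4  40. ] [ 547.9 -102.7   40. ]
se [459.7 104.7  10. ]
se [409.5 102.2  10. ]
se [ 426.4 -137.3   10. ]
se [ 476. -136.   10.]
rib [439.5  13.6  42. ] [445.  -45.6  42. ]
bushes [428.1 241.   50. ]   [ 421.1 -349.1   50. ]  green [405.1 162.4  50. ] sleeve [ 481.7 -470.1   55. ]
```

```bash
python3 -m creep '[[0,0,0.119,0,0,0,0],[0,0,0.119,0,0,0,0],[0,0,0.119,0,0,0,0],[0,0,0.119,0,0,0,0],[0,0,0.119,0,0,0,0],[0,0,0.119,0,0,0,0],[0,0,0.119,0,0,0,0],[0,0,0.119,0,0,0,0],[0,0,0.119,0,0,0,0],[0,0,0.119,0,0,0,0]]'; python3 - <<'E'
from h import *
np.set_printoptions(precision=3,suppress=True)
print(plan([609.6,-238,310],-0.061)[:2], sense()["qpos"])
E
```

```text
clock: 1.13
eef_pos: [197.5, 592.5, 403.5]
tcp_rot: [-3.141, 0.002, 1.579]
contact_force: [-0.3, 0.8, -0.6]
opening: 0.997
(array([-0.001,  0.002,  0.069]), array([-833.574,  405.528,   94.973])) [ 1.247  0.354  1.635 -0.     1.155  1.239]
```

```bash
python3 -m creep '[[0,0,0.069,0,0,0,0],[0,0,0,-30,15,0,0],[0,0,0,-36,18,0,0],[0,0,0,-36,18,0,0],[0,0,0,-36,18,0,0],[0,0,0,-36,18,0,0],[0,0,0,-36,18,0,0],[0,0,0,-36,18,0,0],[0,0,0,-36,18,0,0],[0,0,0,-36,18,0,0]]';python3 -m creep '[[0,0,0,-36,18,0,0],[0,0,0,-36,18,0,0],[0,0,0,-36,18,0,0],[0,0,0,-36,18,0,0],[0,0,0,-36,18,0,0],[0,0,0,-36,18,0,0],[0,0,0,-36,18,0,0],[0,0,0,-36,18,0,0],[0,0,0,-36,18,0,0],[0,0,0,-36,18,0,0]]'; python3 - <<'E'
from h import *
np.set_printoptions(precision=3,suppress=True)
print(plan([609.6,-238,310],-0.061)[:2], sense()["qpos"])
E
```

```text
clock: 1.97
eef_pos: [333.8, 258.1, 402.3]
tcp_rot: [3.141, -0.003, 1.507]
contact_force: [1.3, 0.0, 0.0]
opening: 1.001
clock: 2.8
eef_pos: [490.7, -128.4, 404.6]
tcp_rot: [3.132, -0.005, 1.507]
contact_force: [0.5, 0.5, 0.3]
opening: 0.997
(array([ 0.009, -0.005, -0.002]), array([-102.337,  124.755,   95.187])) [-0.261  0.167  1.884  0.008  1.082 -0.201]
```

```bash
python3 -m creep '[[0.009,-0.005,-0.002,-25,30,15,0],[0,0,0,-26,31,20,0],[0,0,0,-26,32,20,0],[0,0,0,-25,31,20,0],[0,0,0,0,0,10,0],[0,0,0,0,0,0,0]]'; python3 - <<'E'
from h import *
np.set_printoptions(precision=3,suppress=True)
print(plan([609.6,-238,310],-0.061)[:2], sense()["qpos"])
f=grab_frame("wrist"); cv2.imwrite("pics/w1.png",f["color"][:,:,::-1])
print(pix(f,[609.6,-238,86]),pix(f,[613.8,-168.2,75]))
f=grab_frame("side"); crop(f,"s2.png",280,120,500,300,3.5)
E
```

```text
clock: 3.3
eef_pos: [603.0, -241.7, 324.1]
tcp_rot: [3.135, 0.003, 1.501]
contact_force: [-0.6, 1.6, -0.3]
opening: 1.003
(array([ 0.006,  0.003, -0.009]), array([ 4.229,  6.213, 14.167])) [-0.383  0.469  1.649 -0.001  1.016 -0.313]
[329.163 243.15 ] [328.411 131.52 ]
```

View pics/w1.png

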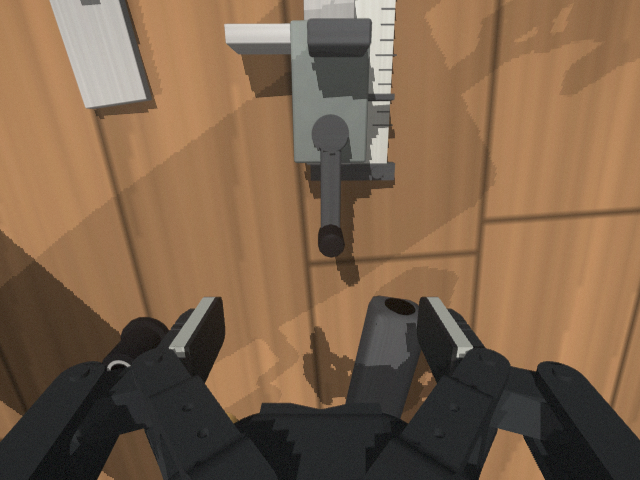

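View pics/s2.png

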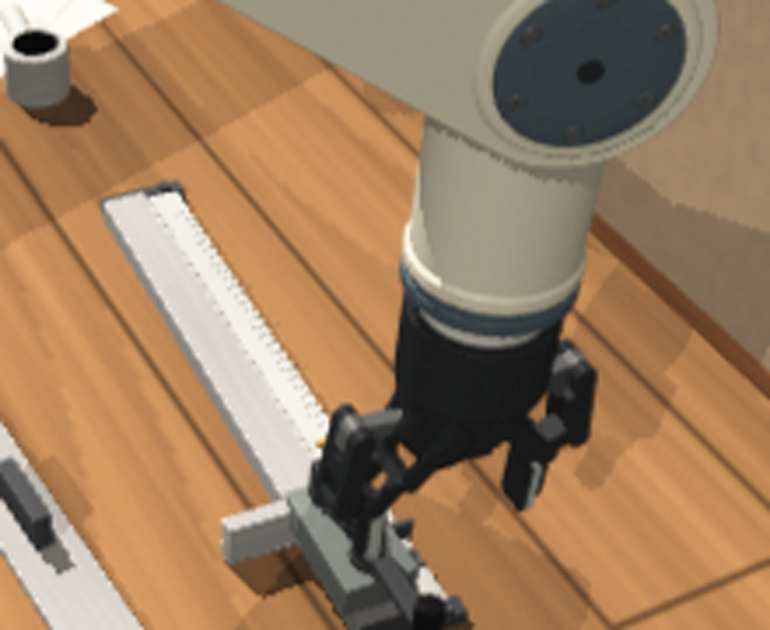

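```bash
python3 -m creep '[[0.006,0.003,-0.009,4,6,10,0],[0,0,0,0,0,20,0],[0,0,0,0,0,20,0],[0,0,0,0,0,18,0],[0,0,0,0,0,10,0],[0,0,0,0,0,6,0],[0,0,0,0,0,0,0.65],[0,0,0,0,0,0,0.65],[0,0,0,0,0,0,0.65],[0,0,0,0,0,0,0.65]]' 20; python3 - <<'E'
from h import *
np.set_printoptions(precision=3,suppress=True)
print(plan([609.6,-238,238],-0.061)[:2], sense()["qpos"])
f=grab_frame("wrist"); cv2.imwrite("pics/w2.png",f["color"][:,:,::-1])
f=grab_frame("side"); crop(f,"s3.png",340,200,460,300,6)
E
```

```text
clock: 4.23
eef_pos: [611.5, -230.4, 249.4]
tcp_rot: [3.128, 0.003, 1.52]
contact_force: [0.2, -0.3, -0.2]
opening: 0.455
(array([0.014, 0.003, 0.01 ]), array([-7.654, -1.636, 11.382])) [-0.363  0.563  1.687  0.002  0.878 -0.313]
```

View pics/w2.png

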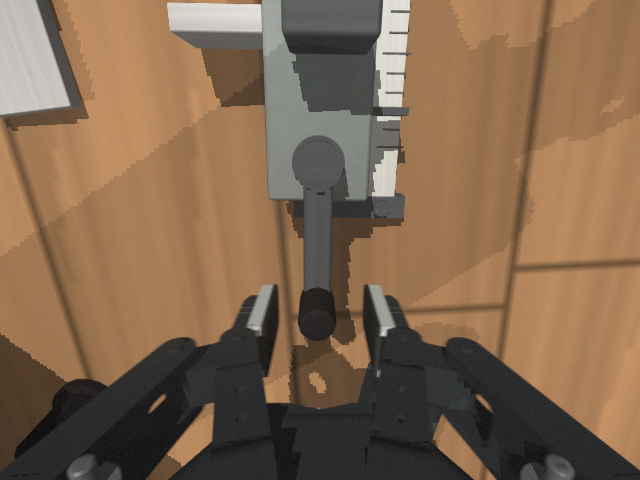

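View pics/s3.png

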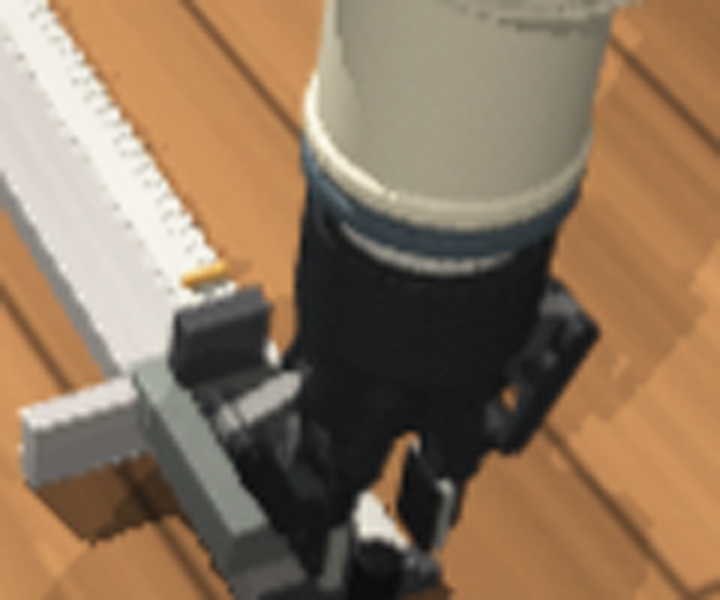

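```bash
python3 -m creep '[[0.014,0.003,0.01,-7,-1.5,5,0.65],[0,0,0,0,0,5,0.68],[0,0,0,0,0,0,0.68],[0,0,0,0,0,0,0.68]]'; python3 - <<'E'
from h import *
np.set_printoptions(precision=3,suppress=True)
print(plan([609.6,-238,238],-0.061)[:2], sense()["qpos"])
f=grab_frame("wrist"); crop(f,"w3.png",160,120,480,420,2)
E
```

```text
clock: 4.67
eef_pos: [609.8, -238.8, 239.6]
tcp_rot: [3.141, 0.001, 1.508]
contact_force: [0.3, 0.0, -0.3]
opening: 0.327
(array([ 0.   ,  0.001, -0.002]), array([ 0.819, -0.262,  1.625])) [-0.375  0.58   1.682 -0.001  0.879 -0.313]
```

View pics/w3.png

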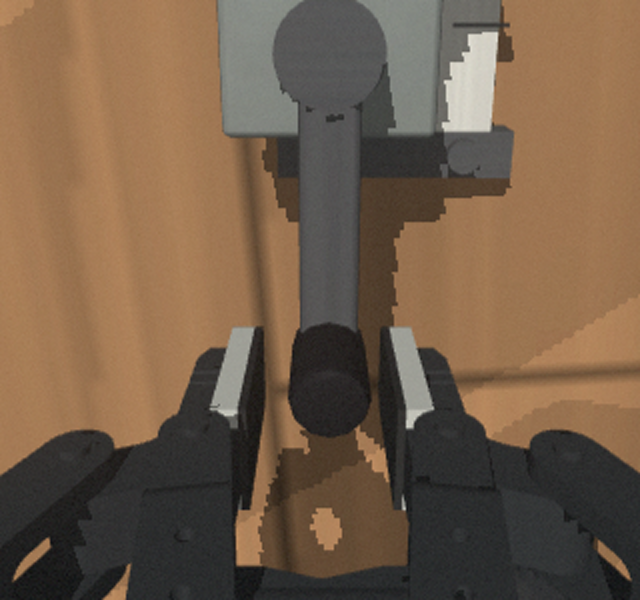

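```bash
python3 -m creep '[[0,0,0,0,-5,0,0.68],[0,0,0.118,0.5,-8.4,0,0.68],[0,0,0.118,0.5,-8.4,0,0.68],[0,0,0.118,0.5,-8.4,0,0.68],[0,0,0.118,0.5,-8.4,0,0.68],[0,0,0.118,0.5,-8.4,0,0.68],[0,0,0,0,0,0,0.68]]'; cat >> h.py <<'E'
def knobframe(piv):
    _,e,Rm,_=st(); d=e[:2]-np.array(piv); th=np.arctan2(Rm[1,1],Rm[0,1])
    a0=np.arctan2(-.998,-.061)
    print("radius",np.hypot(*d),"lever angle by pos",a0-np.arctan2(d[1],d[0]),"turned",-0.061-th, "F",sense()["contact_force"],"z",e[2])
E
python3 - <<'E'
from h import *
np.set_printoptions(precision=3,suppress=True)
knobframe((613.9,-168.2))
E
```

```text
clock: 5.3
eef_pos: [566.2, -223.3, 240.5]
tcp_rot: [3.132, -0.005, 0.891]
contact_force: [-0.2, -1.0, -0.6]
opening: 0.325
radius 72.87425302837003 lever angle by pos 0.6525162593385323 turned 0.6188767834283029 F [-0.153 -0.957 -0.552] z 240.49693868885723
```

```bash
python3 -m creep '[[0.009,0,0.118,3,-8.4,1,0.68],[0,0,0.118,0.5,-8.4,0,0.68],[0,0,0.118,0.5,-8.4,0,0.68],[0,0,0.118,0.5,-8.4,0,0.68],[0,0,0.118,0.5,-8.4,0,0.68],[0,0,0.118,0.5,-8.4,0,0.68],[0,0,0,0,0,0,0.68]]'; python3 - <<'E'
from h import *
np.set_printoptions(precision=3,suppress=True)
knobframe((613.9,-168.2))
f=grab_frame("wrist"); cv2.imwrite("pics/w4.png",f["color"][:,:,::-1])
E
```

```text
clock: 5.88
eef_pos: [544.1, -181.0, 241.2]
tcp_rot: [3.136, -0.013, 0.181]
contact_force: [0.0, 0.2, -0.8]
opening: 0.321
radius 70.98440052308732 lever angle by pos 1.3287716029617709 turned 1.329112674731953 F [ 0.038  0.197 -0.772] z 241.23754792365904
```

View pics/w4.png

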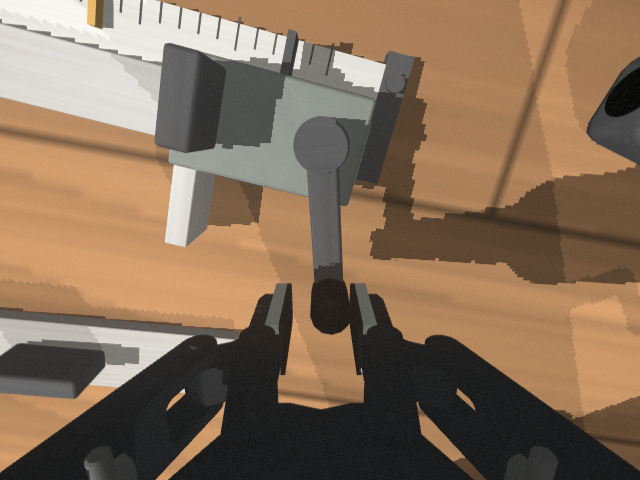

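```bash
python3 -m creep '[[0.006,-0.008,0.118,0.5,-8.4,2,0.68],[0,-0.005,0.05,1,-8,1,0.68],[0,0,0,0,-5,0,0.68],[0,0,0,0,-5,0,0.68]]'; python3 - <<'E'
from h import *
np.set_printoptions(precision=3,suppress=True)
knobframe((613.9,-168.2)); print(st()[3])
f=grab_frame("wrist"); cv2.imwrite("pics/w5.png",f["color"][:,:,::-1])
E
```

```text
clock: 6.27
eef_pos: [544.6, -158.6, 239.4]
tcp_rot: [3.138, -0.002, 0.043]
contact_force: [1.3, -6.0, -3.5]
opening: 0.318
radius 69.97671553810278 lever angle by pos -4.635180219157122 turned 1.466793113158882 F [ 1.269 -5.966 -3.484] z 239.35759814804675
[ 3.138 -0.002  0.043]
```

View pics/w5.png

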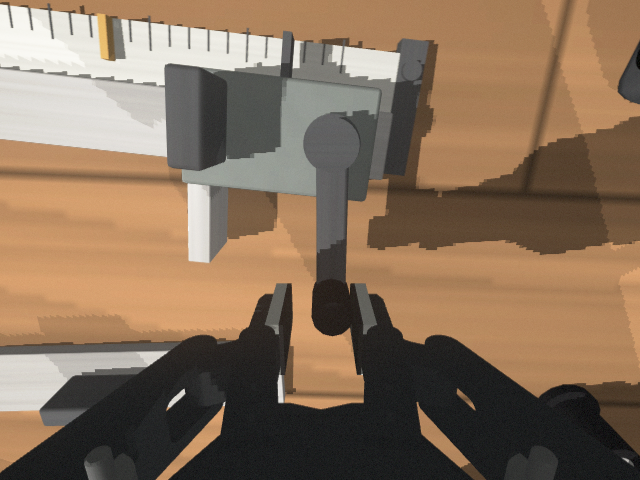

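```bash
python3 - <<'E'
from h import *
np.set_printoptions(precision=1,suppress=True)
f=grab_frame("wrist"); crop(f,"w6.png",80,0,320,180,3.3)
g=grab_frame("top"); crop(g,"t3.png",300,170,400,245,8)
u=np.array([.061,.998,0])
for z in (14,20,24,30): print(z,(pos(f,107,12,18)-pos(f,287,33,z))@u)
E
```

```text
14 88.44155617177668
20 89.09588902835878
24 89.53211093274687
30 90.18644378932896
```

View pics/w6.png

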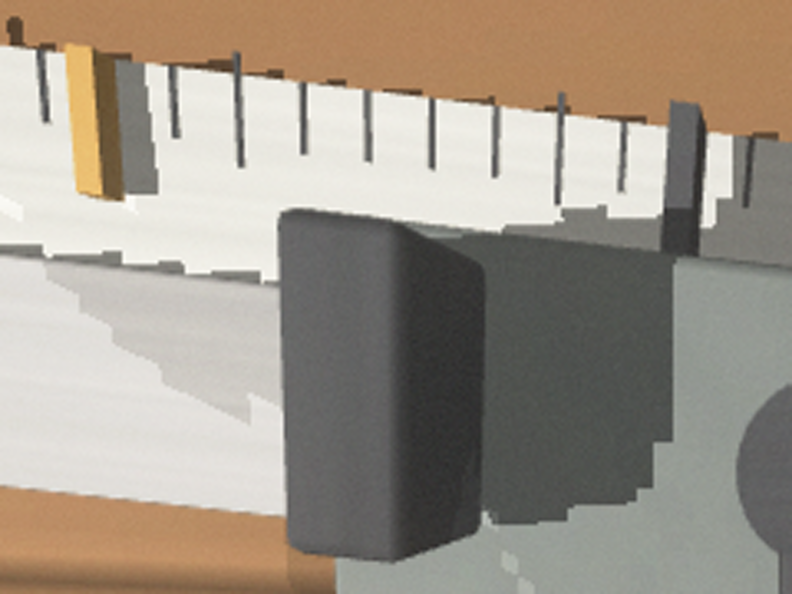

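View pics/t3.png

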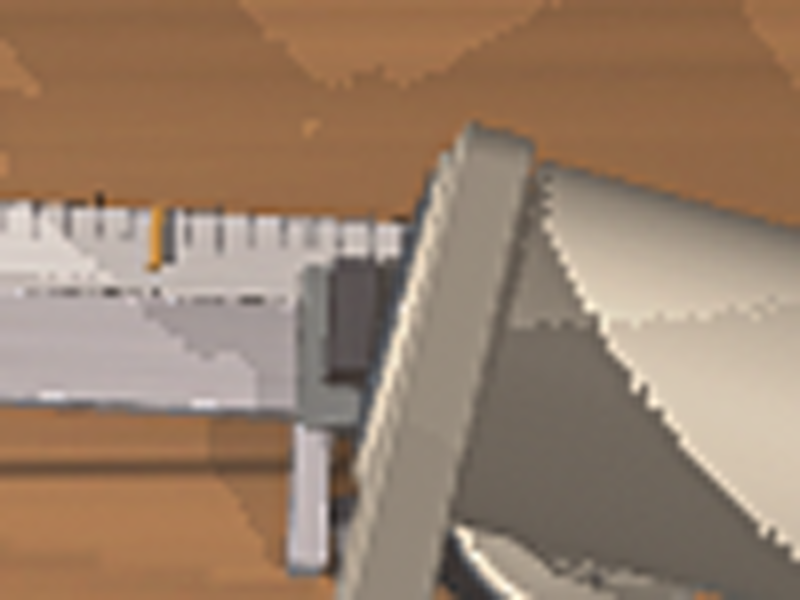

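```bash
python3 -m creep '[[0,0,0,0.5,-5,0,0.68],[0,0,0,1,-10,1,0.68],[0,0,0,1,-10,0,0.68],[0,0,0,1,-10,0,0.68],[0,0,0,1,-10,0,0.68],[0,0,0,1,-10,0,0.68],[0,0,0,1,-10,0,0.68],[0,0,0,1,-8,0,0.68],[0,0,0,0.5,-4,0,0.68],[0,0,0,0,0,0,0.68]]'; python3 - <<'E'
from h import *
np.set_printoptions(precision=3,suppress=True)
print(st()[3],sense()["contact_force"])
f=grab_frame("wrist"); crop(f,"w7.png",160,0,400,180,3.3)
E
```

```text
clock: 7.25
eef_pos: [549.1, -87.1, 238.7]
tcp_rot: [3.129, -0.0, 0.075]
contact_force: [0.1, -1.0, -1.3]
opening: 0.321
[ 3.129 -0.     0.075] [ 0.097 -1.011 -1.308]
```

View pics/w7.png

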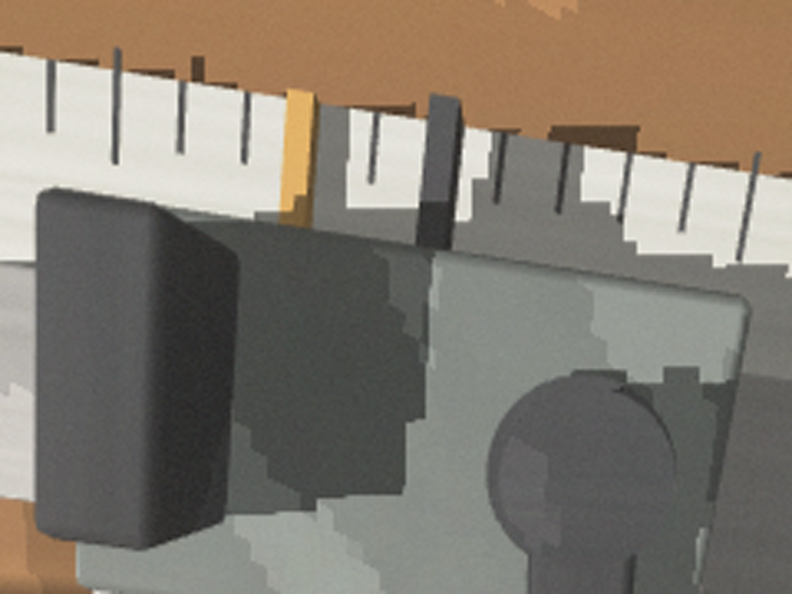

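```bash
cat >> h.py <<'E'
U=np.array([.0611,.998,0])
def gap(f,m,p,k=3.3,ox=160,oy=0):
    return [round(float((pos(f,ox+m[0]/k,oy+m[1]/k,18)-pos(f,ox+p[0]/k,oy+p[1]/k,z))@U),2) for z in (16,20,24,28)]
E
python3 - <<'E'
from h import *
f=grab_frame("wrist"); print(gap(f,(301,92),(444,96)), gap(f,(296,180),(436,180)))
# ticks scale check
print((pos(f,160+117/3.3,50/3.3,12)-pos(f,160+755/3.3,153/3.3,12))@U)
E
```

```text
[21.18, 21.54, 21.89, 22.24] [21.13, 21.49, 21.84, 22.19]
99.94828609734533
```

```bash
python3 -m creep '[[0.012,0,0.02,0.7,-5,0,0.68],[0,0,0,0.7,-6,0,0.68],[0,0,0,0.7,-6,0,0.68],[0,0,0,0.2,-2,0,0.68],[0,0,0,0,0,0,0.68]]'; python3 - <<'E'
from h import *
np.set_printoptions(precision=3,suppress=True)
print(st()[3],sense()["contact_force"])
f=grab_frame("wrist"); crop(f,"w8.png",160,0,400,180,3.3)
E
```

```text
clock: 7.77
eef_pos: [550.5, -71.3, 238.9]
tcp_rot: [3.139, -0.0, 0.055]
contact_force: [0.3, -2.6, -1.4]
opening: 0.319
[ 3.139 -0.     0.055] [ 0.306 -2.645 -1.362]
```

View pics/w8.png

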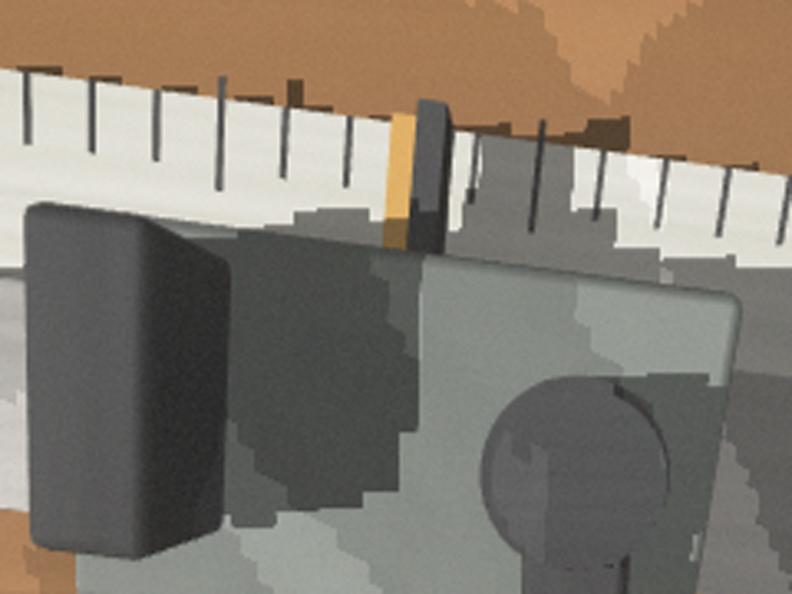

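```bash
python3 - <<'E'
from h import *
f=grab_frame("wrist"); print(gap(f,(405,114),(431,103)), gap(f,(400,170),(428,170)))
E
python3 -m creep '[[0,0,0,0.5,-4,0,0.68],[0,0,0,0,0,0,0.68],[0,0,0,0,0,0,0.68]]'; python3 - <<'E'
from h import *
np.set_printoptions(precision=3,suppress=True)
print(st()[3],sense()["contact_force"])
f=grab_frame("wrist"); crop(f,"w9.png",240,10,320,70,10)
E
```

```text
[3.58, 4.0, 4.41, 4.83] [4.07, 4.48, 4.89, 5.3]
clock: 8.12
eef_pos: [550.8, -68.1, 238.9]
tcp_rot: [3.139, -0.0, 0.055]
contact_force: [0.4, -3.4, -1.5]
opening: 0.319
[ 3.139 -0.     0.055] [ 0.422 -3.375 -1.533]
```

View pics/w9.png

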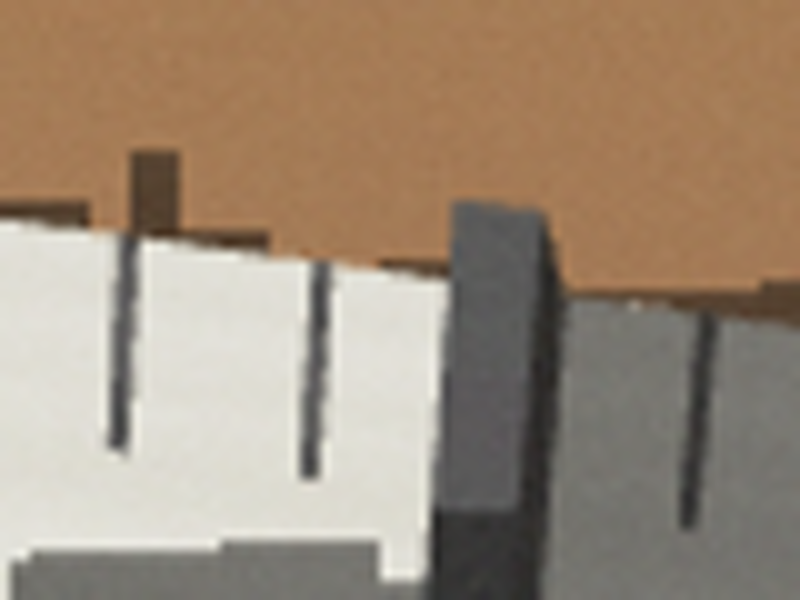

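```bash
cp h.py h_.py; python3 - <<'E'
from h import *
import json
f=grab_frame("wrist"); T9=f["T"]
# approximate: camera T differs only by translation/yaw between views; relative measure insensitive except to direction -> reconstruct T by pose
s=sense(); Rm=R.from_euler('xyz',s["tcp_rot"]).as_matrix()
X=np.eye(4);X[:3,:3]=Rm;X[:3,3]=s["eef_pos"]; C=np.linalg.inv(X)@T9
def F(e,rpy):
    X=np.eye(4);X[:3,:3]=R.from_euler('xyz',rpy).as_matrix();X[:3,3]=e; return dict(T=X@C,mtx=f["mtx"])
f6=F([544.6,-158.6,239.4],[3.138,-.002,.043]); f7=F([549.1,-87.1,238.7],[3.129,0,.075]); f8=F([550.5,-71.3,238.9],[3.139,0,.055])
def a(f,p,ox,oy,k,z): return float(pos(f,ox+p[0]/k,oy+p[1]/k,z)@U)
for n,f_,m,t1,t2,ox,oy,k in (("6",f6,(80.5,45),(42,60),(172,75),80,0,3.3),("7",f7,(301,92),(246,95),(374,115),160,0,3.3),("8",f8,(405,114),(348,118),(474,133),160,0,3.3)):
    tm=(a(f_,t1,ox,oy,k,12)+a(f_,t2,ox,oy,k,12))/2
    print(n,"mark",a(f_,m,ox,oy,k,18),"tickmid",tm,"diff",a(f_,m,ox,oy,k,18)-tm)
tm=(a(f,(322,265),240,10,10,12)+a(f,(706,315),240,10,10,12))/2
for z in (16,20,24,28): print("pointer-tick",z,a(f,(498,205),240,10,10,z)-tm)
E
```

```text
6 mark -6.837058472047015 tickmid -7.1734068291403945 diff 0.33634835709337985
7 mark -5.94501204509144 tickmid -6.287316415464451 diff 0.34230437037301087
8 mark -6.009348429528089 tickmid -6.354106419392872 diff 0.34475798986478345
pointer-tick 16 0.7611617572923581
pointer-tick 20 0.33812991368139933
pointer-tick 24 -0.08490192992955947
pointer-tick 28 -0.5079337735405183
```

```bash
python3 -m creep '[[0,0,0,0,4,0,0.70],[0,0,0,0,2,0,0.73],[0,0,0,0,0,0,0.73],[0,0,0,0,0,0,0.73]]'; python3 - <<'E'
from h import *
np.set_printoptions(precision=3,suppress=True)
knobframe((620,-68.5)); print(st()[1])
f=grab_frame("wrist"); crop(f,"w10.png",240,10,320,70,10);crop(f,"w10b.png",160,200,480,440,2)
E
```

```text
clock: 8.55
eef_pos: [551.1, -74.5, 238.9]
tcp_rot: [3.14, -0.0, 0.054]
contact_force: [-0.2, 0.2, 0.0]
opening: 0.268
radius 69.1869765599039 lever angle by pos 1.4233946263846589 turned 1.4553398092812364 F [-0.21   0.167  0.003] z 238.9161070088713
[551.071 -74.467 238.916]
```

View pics/w10.png

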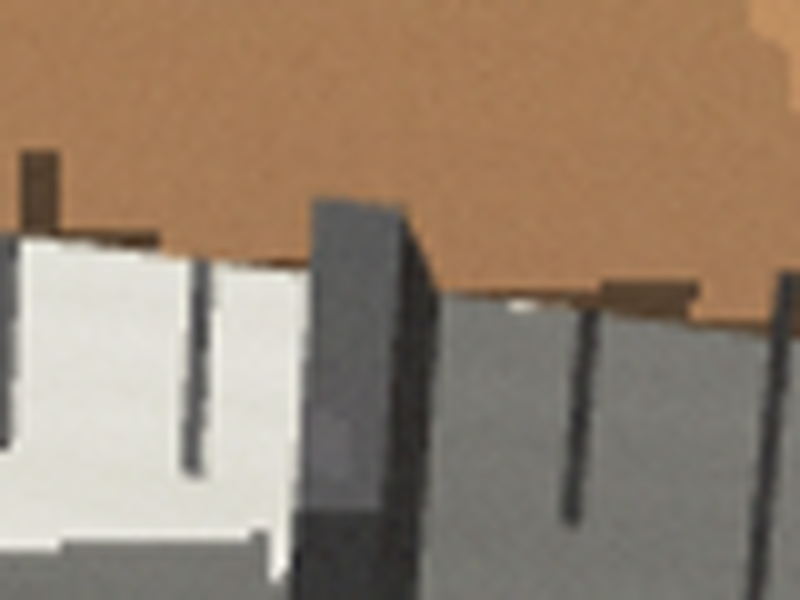

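View pics/w10b.png

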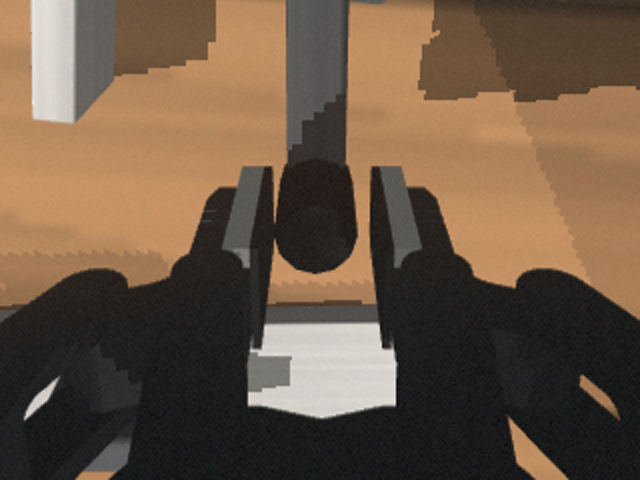

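```bash
python3 -m creep '[[0,0,0,0.5,3,0,0.73],[0,0,-0.118,0.5,8.4,0,0.73],[0,0,-0.118,0.5,8.4,0,0.73],[0,0,-0.118,0.5,8.4,0,0.73],[0,0,-0.118,0.5,8.4,0,0.73],[0,0,-0.118,0.5,8.4,0,0.73],[0,0,0,0,0,0,0.73]]'; python3 - <<'E'
from h import *
np.set_printoptions(precision=3,suppress=True)
knobframe((620,-68.5)); print(st()[1])
E
```

```text
clock: 9.18
eef_pos: [566.8, -116.1, 238.8]
tcp_rot: [-3.139, -0.002, 0.671]
contact_force: [-0.1, 0.7, 0.6]
opening: 0.27
radius 71.42608299310479 lever angle by pos 0.7801084632046846 turned 0.838801498858895 F [-0.058  0.707  0.592] z 238.8170327344767
[ 566.758 -116.113  238.817]
```

```bash
python3 -m creep '[[0,0,-0.118,1.5,8.4,0,0.73],[0,0,-0.118,0.5,8.4,0,0.73],[0,0,-0.118,0.5,8.4,0,0.73],[0,0,-0.118,0.5,8.4,0,0.73],[0,0,-0.118,0.5,8.4,0,0.73],[0,0,-0.118,0.5,8.4,0,0.73],[0,0,0,0,0,0,0.73]]'; python3 - <<'E'
from h import *
np.set_printoptions(precision=3,suppress=True)
knobframe((620,-68.5)); print(st()[1])
f=grab_frame("wrist"); crop(f,"w11.png",160,0,560,400,1.5)
E
```

```text
clock: 9.77
eef_pos: [606.4, -140.2, 237.0]
tcp_rot: [-3.127, -0.005, 1.381]
contact_force: [-0.5, 0.7, 0.5]
opening: 0.272
radius 72.93362918789455 lever angle by pos 0.12592447122145134 turned 0.12911460855401052 F [-0.521  0.737  0.457] z 236.97143927577898
[ 606.443 -140.163  236.971]
```

View pics/w11.png

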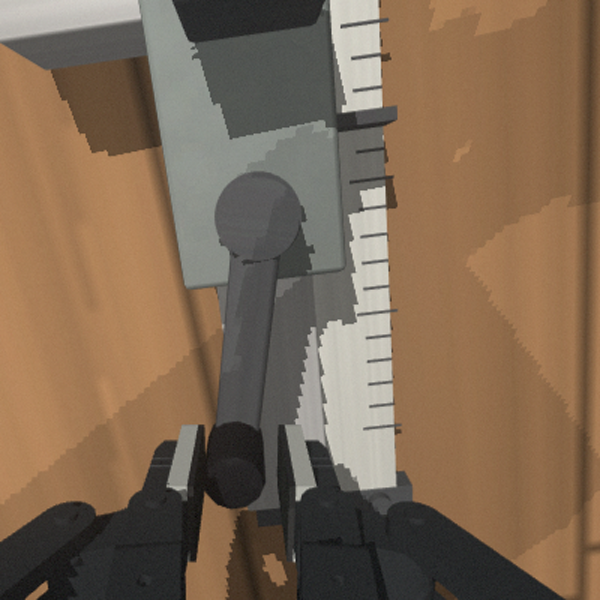

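```bash
python3 -m creep '[[-0.01,0.003,-0.118,1.5,8.4,-1,0.73],[0,0,-0.02,0,5,0,0.73],[0,0,0,0,4,0,0.73],[0,0,0,0,3,0,0.73],[0,0,0,0,2,0,0.73]]'; python3 - <<'E'
from h import *
np.set_printoptions(precision=3,suppress=True)
knobframe((620,-68.5)); print(st()[1])
E
```

```text
clock: 10.23
eef_pos: [624.2, -140.8, 236.1]
tcp_rot: [-3.127, -0.008, 1.486]
contact_force: [-8.9, -2.2, 5.3]
opening: 0.271
radius 72.47019896079651 lever angle by pos -0.11954003289310466 turned 0.02396578491201158 F [-8.862 -2.172  5.326] z 236.0504141727329
[ 624.237 -140.846  236.05 ]
```

```bash
python3 -m creep '[[0,0,0,0,-6,0,0.73],[0,0,0,0,-2,0,0.4],[0,0,0,0,0,-20,0.2],[0,0,0,0,0,-30,0],[0,0,0,0,0,-35,0],[-0.014,0.008,-0.02,35,0,-15,0],[0,0,0,40,0,0,0],[0,0,0,35,0,0,0],[0,0,0,0,0,0,0]]'; python3 - <<'E'
from h import *
np.set_printoptions(precision=3,suppress=True)
print(st()[1])
f=grab_frame("wrist"); cv2.imwrite("pics/w12.png",f["color"][:,:,::-1])
f=grab_frame("side"); crop(f,"s4.png",280,180,440,310,5)
E
```

```text
clock: 10.98
eef_pos: [627.6, -28.4, 343.4]
tcp_rot: [3.132, -0.02, 1.477]
contact_force: [0.5, -0.0, -1.1]
opening: 1.003
[627.602 -28.396 343.41 ]
```

View pics/w12.png

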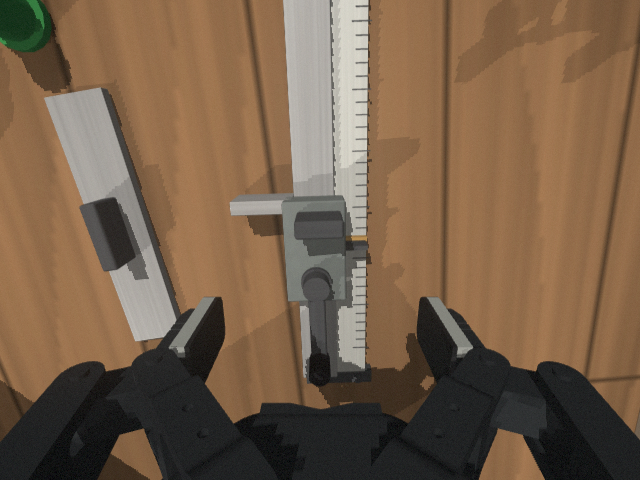

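View pics/s4.png

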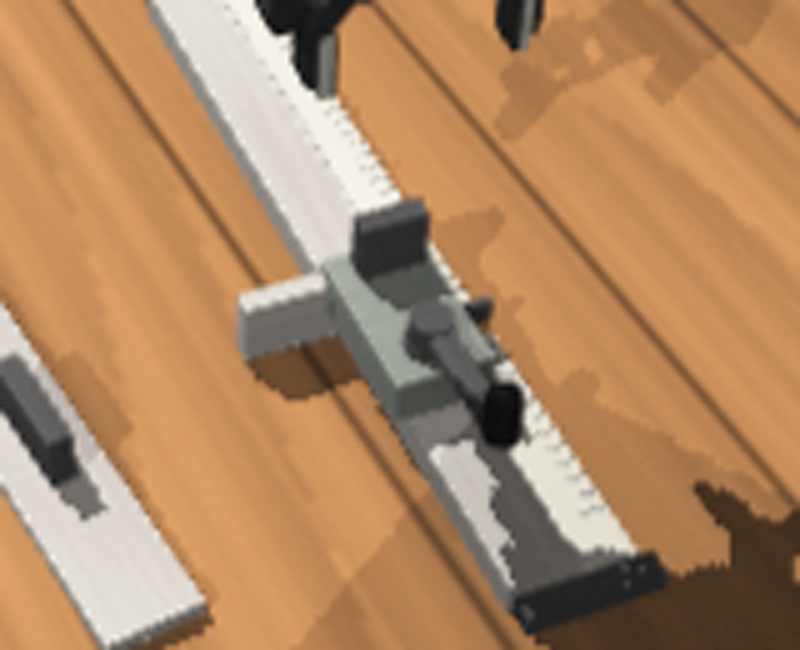

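```bash
python3 - <<'E'
from h import *
f=grab_frame("wrist"); crop(f,"w13.png",330,220,380,260,14)
E
```

```text
(no output)
```

View pics/w13.png

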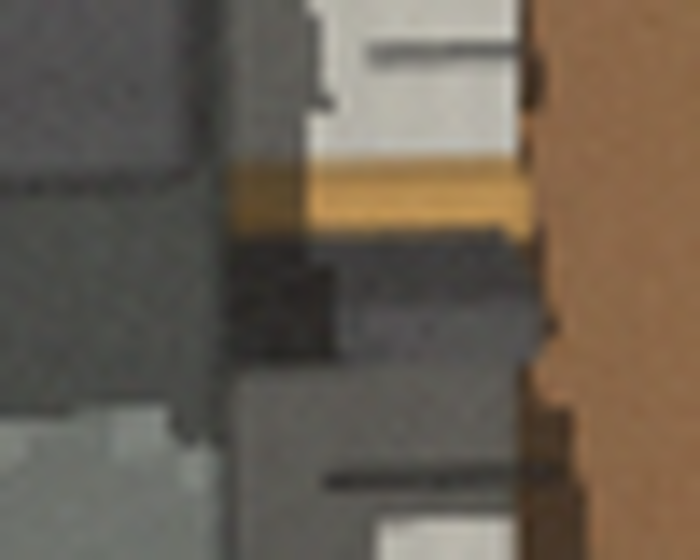

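```bash
python3 - <<'E'
from h import *
f=grab_frame("wrist")
a=lambda u,v,z: float(pos(f,330+u/14,220+v/14,z)@U)
m=(a(480,50,12)+a(480,475,12))/2+.34
print("mark",m,pos(f,330+480/14,220+200/14,18), [ (z,round(a(510,327,z)-m,2)) for z in (16,20,22,24,28)], "mark left edge",a(480,163,18)-m)
# pointer left edge bottom at a(.,235,zb)= left edge top a(.,297,zt)
for zt in (18,20,22,24,26,28,30): print(zt, a(490,297,zt)-m, [round(a(490,235,zb)-m,2) for zb in (12,14,16,18,20)])
E
```

```text
mark -12.78807564919024 [667.66687121 -47.56274498  18.        ] [(16, -3.44), (20, -2.09), (22, -1.42), (24, -0.75), (28, 0.6)] mark left edge 8.654805012938283
18 -0.6255212279569786 [1.79, 2.42, 3.05, 3.68, 4.31]
20 0.03394955743454631 [1.79, 2.42, 3.05, 3.68, 4.31]
22 0.6934203428260854 [1.79, 2.42, 3.05, 3.68, 4.31]
24 1.3528911282176104 [1.79, 2.42, 3.05, 3.68, 4.31]
26 2.012361913609121 [1.79, 2.42, 3.05, 3.68, 4.31]
28 2.6718326990006602 [1.79, 2.42, 3.05, 3.68, 4.31]
30 3.33130348439218 [1.79, 2.42, 3.05, 3.68, 4.31]
```

```bash
python3 - <<'E'
from h import *
f=grab_frame("wrist")
a=lambda u,v,z: float(pos(f,330+u/14,220+v/14,z)@U)
print(a(480,50,12)-a(480,475,12))
m=(2*a(480,50,12)+a(480,475,12))/3+.34
print("mark",m, [ (z,round(a(510,327,z)-m,2)) for z in (16,20,22,24,28,34,38,42)], "mark left edge",a(480,163,18)-m)
for zt in (18,22,26,30,34,38,42,46): print(zt, a(490,297,zt)-m, [round(a(490,235,zb)-m,2) for zb in (12,14,16,18,20,24,28,32)])
E
```

```text
30.05355921308917
mark -8.441165750034063 [(16, -8.45), (20, -7.1), (22, -6.42), (24, -5.75), (28, -4.4), (34, -2.38), (38, -1.03), (42, 0.32)] mark left edge 3.638842530029767
18 -5.631212933725719 [-3.22, -2.59, -1.96, -1.33, -0.7, 0.56, 1.82, 3.08]
22 -4.31160874362889 [-3.22, -2.59, -1.96, -1.33, -0.7, 0.56, 1.82, 3.08]
26 -2.992004553532073 [-3.22, -2.59, -1.96, -1.33, -0.7, 0.56, 1.82, 3.08]
30 -1.6724003634352442 [-3.22, -2.59, -1.96, -1.33, -0.7, 0.56, 1.82, 3.08]
34 -0.3527961733384135 [-3.22, -2.59, -1.96, -1.33, -0.7, 0.56, 1.82, 3.08]
38 0.9668080167584163 [-3.22, -2.59, -1.96, -1.33, -0.7, 0.56, 1.82, 3.08]
42 2.286412206855239 [-3.22, -2.59, -1.96, -1.33, -0.7, 0.56, 1.82, 3.08]
46 3.6060163969520547 [-3.22, -2.59, -1.96, -1.33, -0.7, 0.56, 1.82, 3.08]
```

```bash
python3 -m creep '[[0.009,0.02,0.035,-25,10,10,0],[0,0,0,-30,10,10,0],[0,0,0,-30,8,10,0],[0,0,0,-3,0,5,0],[0,0,0,0,0,0,0],[0,0,0,0,0,0,0]]'; python3 - <<'E'
from h import *
print(st()[1],st()[3])
f=grab_frame("wrist"); print(f["T"][:3,3],pix(f,[667.7,-47.6,18])); u,v=pix(f,[667.7,-47.6,18]).astype(int)
crop(f,"w14.png",u-40,v-30,u+40,v+30,10); print(u-40,v-30)
E
```

```text
clock: 11.73
eef_pos: [643.2, -133.1, 300.5]
tcp_rot: [-3.136, -0.039, 1.429]
contact_force: [0.3, 0.7, 0.4]
opening: 1.002
[ 643.19979377 -133.1032514   300.54053214] [-3.13592486 -0.03905726  1.42923645]
[653.40072779 -54.82487266 273.19111151] [340.54222421 127.69136074]
300 97
```

View pics/w14.png

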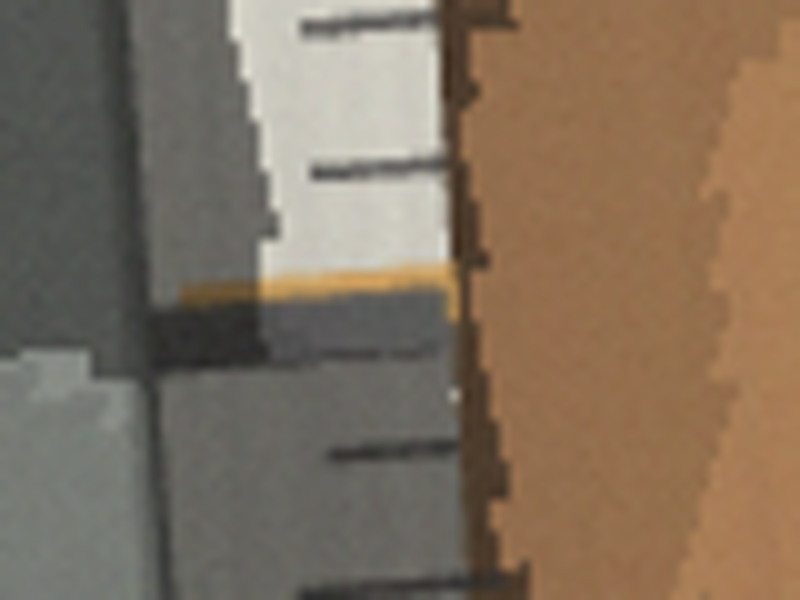

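```bash
python3 - <<'E'
from h import *
np.set_printoptions(precision=3,suppress=True)
print(plan([615.7,-138.4,239],-0.061)[:2])
E
```

```text
(array([-0.004, -0.039, -0.08 ]), array([-11.878, -25.941,  61.31 ]))
```

```bash
python3 -m creep '[[-0.004,-0.039,-0.08,-8,-20,0,0],[0,0,0,0,0,0,0]]'; python3 - <<'E'
from h import *
np.set_printoptions(precision=3,suppress=True)
print(plan([615.7,-138.4,239],-0.061)[:2])
E
```

```text
clock: 11.95
eef_pos: [621.6, -137.2, 300.5]
tcp_rot: [-3.141, 0.001, 1.513]
contact_force: [-1.3, 0.1, -1.5]
opening: 1.002
(array([-0.   ,  0.001,  0.003]), array([-1.451, -5.823, 61.537]))
```

```bash
python3 -m creep '[[0,0,0,-1.5,-5.8,15,0],[0,0,0,0,0,20,0],[0,0,0,0,0,18,0],[0,0,0,0,0,9,0],[0,0,0,0,0,0,0.6],[0,0,0,0,0,0,0.68],[0,0,0,0,0,0,0.68],[0,0,0,0,0,0,0.68]]'; python3 - <<'E'
from h import *
np.set_printoptions(precision=3,suppress=True)
print(plan([615.7,-138.4,239],-0.061)[:2])
f=grab_frame("wrist"); crop(f,"w15.png",160,120,480,420,2)
E
```

```text
clock: 12.62
eef_pos: [618.1, -133.5, 243.3]
tcp_rot: [3.133, -0.0, 1.513]
contact_force: [-0.3, -0.4, -0.5]
opening: 0.456
(array([ 0.009, -0.001,  0.003]), array([-5.062, -2.133,  4.268]))
```

View pics/w15.png

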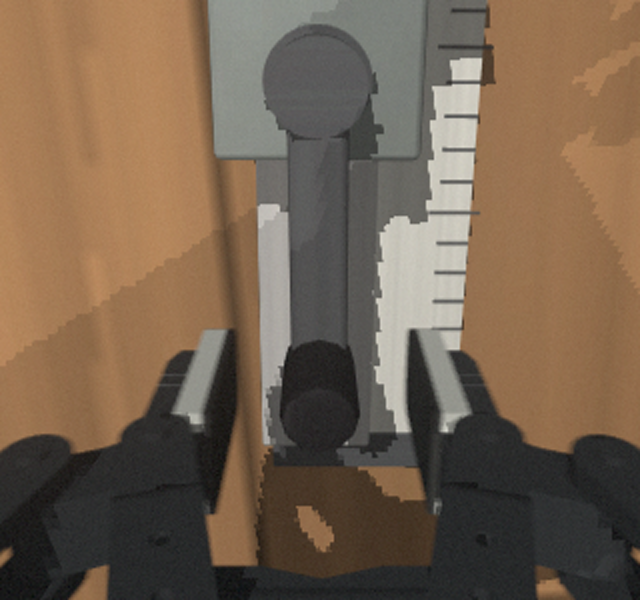

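Good. Swing to unlock again.

```bash
python3 -m creep '[[0.009,0,0.003,-5,-2,4,0.68],[0,0,0,0,-4,0,0.68],[0,0,0.118,0.7,-8.4,0,0.68],[0,0,0.118,0.7,-8.4,0,0.68],[0,0,0.118,0.7,-8.4,0,0.68],[0,0,0.118,0.7,-8.4,0,0.68],[0,0,0.118,0.7,-8.4,0,0.68],[0,0,0,0,0,0,0.68]]';  python3 - <<'E'
from h import *
np.set_printoptions(precision=3,suppress=True)
knobframe((620,-68.5)); print(st()[1])
E
```

```text
clock: 13.33
eef_pos: [574.5, -124.4, 242.6]
tcp_rot: [3.13, -0.007, 0.89]
contact_force: [-0.2, 0.4, -0.0]
opening: 0.322
radius 72.08809868141097 lever angle by pos 0.6224663871756899 turned 0.6197876722871267 F [-0.233  0.371 -0.048] z 242.60308329236616
[ 574.475 -124.394  242.603]
```

```bash
python3 -m creep '[[0.01,-0.007,0.118,2,-8.4,3,0.68],[0,0,0.118,0.6,-8.4,0,0.68],[0,0,0.118,0.6,-8.4,0,0.68],[0,0,0.118,0.6,-8.4,0,0.68],[0,0,0.118,0.6,-8.4,0,0.68],[0,0,0.118,0.6,-8.4,0,0.68],[0,0,0,0,0,0,0.68]]';  python3 - <<'E'
from h import *
np.set_printoptions(precision=3,suppress=True)
knobframe((620,-68.5)); print(st()[1])
f=grab_frame("wrist"); print(f["T"][:3,3]); crop(f,"w16.png",160,0,480,240,2.4)
E
```

```text
clock: 13.92
eef_pos: [552.1, -83.8, 241.4]
tcp_rot: [3.134, -0.008, 0.178]
contact_force: [0.1, -0.3, -0.6]
opening: 0.32
radius 69.62493571593181 lever angle by pos 1.2887139527016314 turned 1.3317500607722295 F [ 0.12  -0.292 -0.56 ] z 241.43272058937404
[552.069 -83.765 241.433]
[629.067 -70.916 211.62 ]
```

View pics/w16.png

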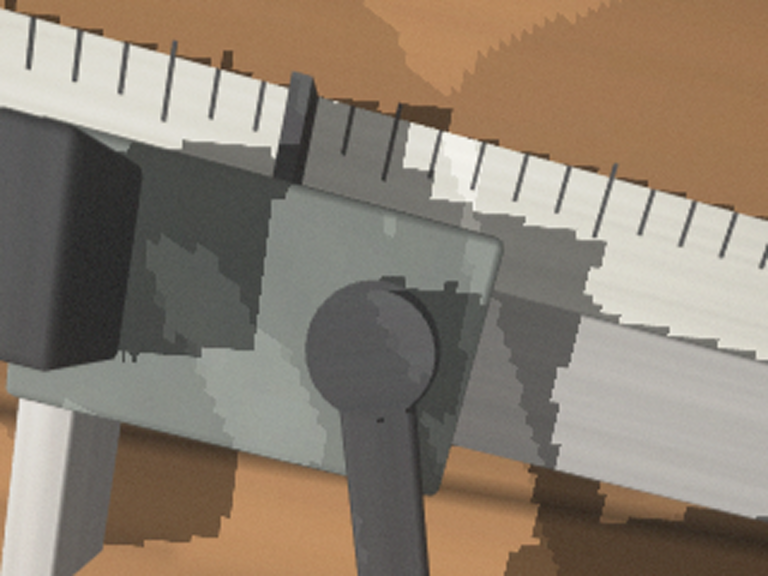

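```bash
python3 -m creep '[[0.007,-0.008,0.115,0.5,-8,2,0.68],[0,0,0.01,0.5,-3,0,0.68],[0,0,0,0,0,0,0.68]]';  python3 - <<'E'
from h import *
np.set_printoptions(precision=3,suppress=True)
print(st()[1],st()[3],sense()["opening"],sense()["contact_force"])
E
```

```text
clock: 14.22
eef_pos: [552.3, -74.8, 240.1]
tcp_rot: [3.14, -0.001, 0.078]
contact_force: [-0.4, -0.3, 0.5]
opening: 0.32
[552.286 -74.833 240.086] [ 3.14  -0.001  0.078] 0.31972693207585634 [-0.372 -0.286  0.522]
```

```bash
python3 -m creep '[[0,0,0.023,-1.3,-4,1,0.68],[0,0,0,0.2,-2.5,0,0.68],[0,0,0,0,-1,0,0.68],[0,0,0,0,0,0,0.68]]';  python3 - <<'E'
from h import *
np.set_printoptions(precision=3,suppress=True)
print(st()[1],st()[3],sense()["opening"],sense()["contact_force"])
E
```

```text
clock: 14.55
eef_pos: [550.9, -68.5, 239.3]
tcp_rot: [3.138, -0.002, 0.067]
contact_force: [-0.3, -2.1, 0.2]
opening: 0.322
[550.908 -68.513 239.347] [ 3.138 -0.002  0.067] 0.3221845516516822 [-0.327 -2.072  0.212]
```

```bash
python3 -m creep '[[0,0,0.01,0.2,-2.4,0,0.68],[0,0,0,0,0,0,0.68],[0,0,0,0,0,0,0.68]]';  python3 - <<'E'
from h import *
np.set_printoptions(precision=3,suppress=True)
print(st()[1],st()[3],sense()["opening"],sense()["contact_force"])
f=grab_frame("wrist");crop(f,"w17.png",240,10,320,70,10);
E
```

```text
clock: 14.8
eef_pos: [551.0, -66.3, 239.4]
tcp_rot: [3.138, -0.002, 0.06]
contact_force: [-0.6, -3.3, 0.4]
opening: 0.322
[550.99  -66.301 239.354] [ 3.138 -0.002  0.06 ] 0.32211717811077306 [-0.628 -3.267  0.41 ]
```

View pics/w17.png

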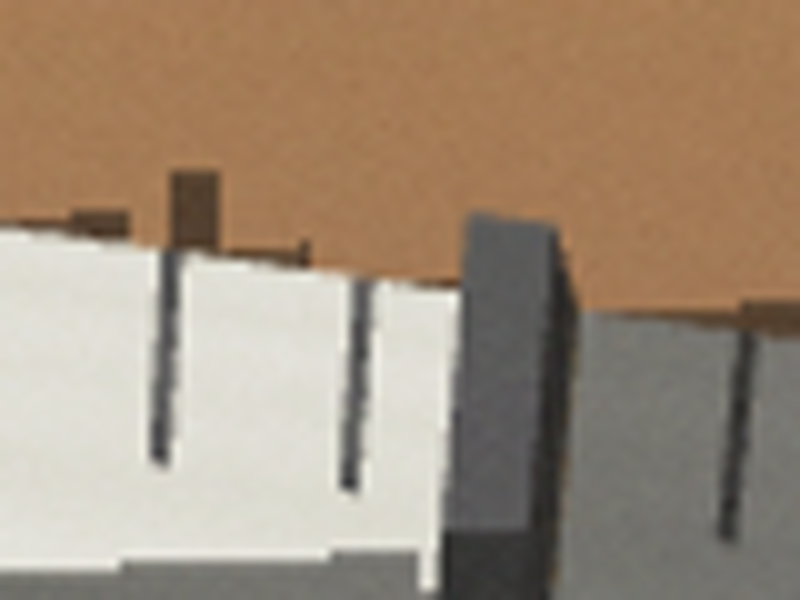

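```bash
python3 - <<'E'
from h import *
f=grab_frame("wrist")
a=lambda u,v,z: float(pos(f,240+u/10,10+v/10,z)@U)
m=(a(360,285,12)+a(747,335,12))/2+.34
print([(z,round(a(512,218,z)-m,2)) for z in (32,34,36,38)])
E
```

```text
[(32, 0.19), (34, -0.01), (36, -0.22), (38, -0.42)]
```

Aligned within about 0.3 mm. Lock again.

```bash
python3 -m creep '[[0,0,0,0,4,0,0.70],[0,0,0,0,2,0,0.73],[0,0,0,0.5,3,0,0.73],[0,0,-0.118,0.5,8.4,0,0.73],[0,0,-0.118,0.7,8.4,0,0.73],[0,0,-0.118,0.7,8.4,0,0.73],[0,0,-0.118,0.7,8.4,0,0.73],[0,0,-0.118,0.7,8.4,0,0.73],[0,0,0,0,0,0,0.73]]'; python3 - <<'E'
from h import *
np.set_printoptions(precision=3,suppress=True)
knobframe((620,-66.9)); print(st()[1])
E
```

```text
clock: 15.65
eef_pos: [568.0, -114.4, 239.2]
tcp_rot: [-3.14, -0.003, 0.675]
contact_force: [-0.4, -0.3, -0.5]
opening: 0.27
radius 70.45504833442052 lever angle by pos 0.7701508103555081 turned 0.83459963556369 F [-0.437 -0.305 -0.486] z 239.20247071288733
[ 567.952 -114.386  239.202]
```

```bash
python3 -m creep '[[0,0,-0.118,1.5,8.4,0,0.73],[0,0,-0.118,0.7,8.4,0,0.73],[0,0,-0.118,0.7,8.4,0,0.73],[0,0,-0.118,0.7,8.4,0,0.73],[0,0,-0.118,0.7,8.4,0,0.73],[0,0,-0.118,0.7,8.4,0,0.73],[0,0,0,0,0,0,0.73]]'; python3 - <<'E'
from h import *
np.set_printoptions(precision=3,suppress=True)
knobframe((620,-66.9)); print(st()[1])
E
```

```text
clock: 16.23
eef_pos: [608.3, -138.0, 237.3]
tcp_rot: [-3.129, -0.006, 1.384]
contact_force: [-0.3, 0.1, -0.2]
opening: 0.271
radius 72.02260404464606 lever angle by pos 0.10247418981023393 turned 0.12592891585667 F [-0.28   0.077 -0.214] z 237.28513582263474
[ 608.275 -137.962  237.285]
```

```bash
python3 -m creep '[[-0.01,0.003,-0.118,1.5,8.4,-1,0.73],[0,0,-0.01,0,5,0,0.73],[0,0,0,0,4,0,0.73],[0,0,0,0,2,0,0.73],[0,0,0,0,0,0,0.73]]'; python3 -m creep '[[0,0,0,0,-6,0,0.73],[0,0,0,0,-2,0,0.4],[0,0,0,0,0,-20,0.2],[0,0,0,0,0,-30,0],[0,0,0,0,0,-30,0],[-0.012,0.006,-0.01,0,20,0,0],[0,0,0,0,15,0,0],[0,0,0,0,0,0,0]]'; python3 - <<'E'
from h import *
print(st()[1],st()[3])
f=grab_frame("wrist"); print(f["T"][:3,3]); u,v=pix(f,[667.7,-47.6,18]).astype(int)
crop(f,"w18.png",u-40,v-30,u+40,v+30,10); print(u-40,v-30);cv2.imwrite("pics/w18b.png",f["color"][:,:,::-1])
E
```

```text
clock: 16.65
eef_pos: [623.7, -138.7, 236.3]
tcp_rot: [-3.128, -0.009, 1.48]
contact_force: [-0.1, -0.6, 0.7]
opening: 0.27
clock: 17.32
eef_pos: [650.2, -141.0, 319.9]
tcp_rot: [3.14, -0.016, 1.463]
contact_force: [-0.4, 0.8, 0.1]
opening: 1.002
[ 650.15907467 -141.02508867  319.88796034] [ 3.13966001 -0.01649928  1.46269273]
[657.86042093 -63.06234761 290.76315328]
290 80
```

View pics/w18.png

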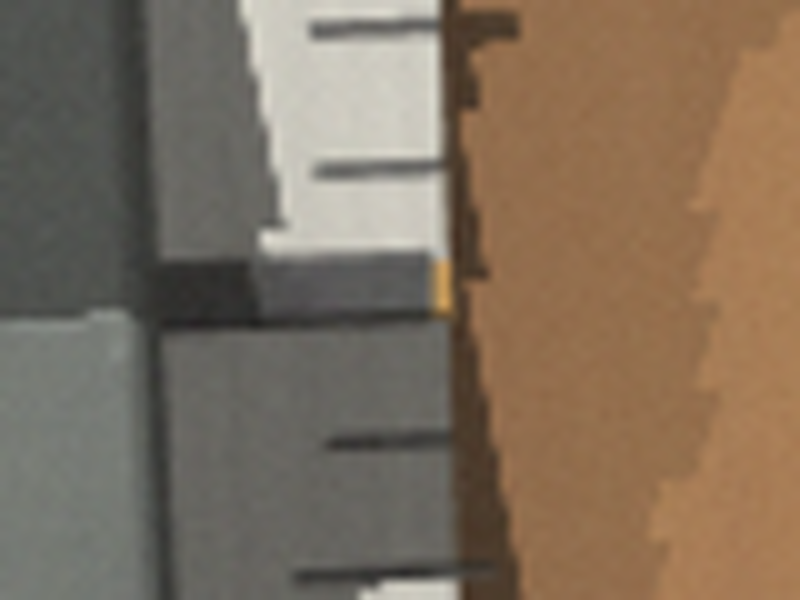

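View pics/w18b.png

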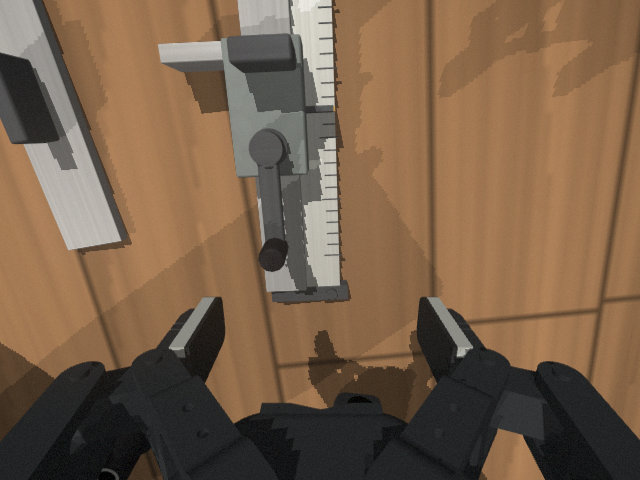

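```bash
python3 - <<'E'
from h import *
f=grab_frame("wrist"); crop(f,"w19.png",210,110,310,290,3.3)
E
```

```text
(no output)
```

View pics/w19.png

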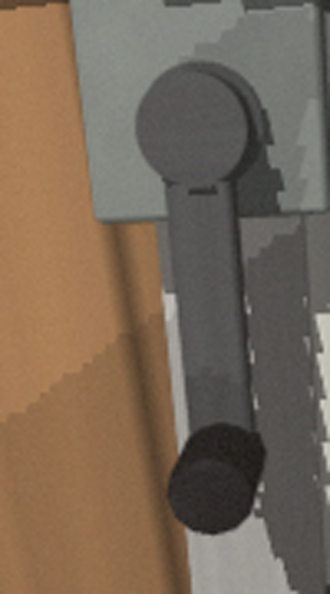

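```bash
python3 - <<'E'
from h import *
f=grab_frame("wrist")
P=lambda u,v,z: pos(f,210+u/3.3,110+v/3.3,z)
def ang(a,b): d=b-a; return np.degrees(np.arctan2(d[0],-d[1]))
print("arm L",ang(P(168,190,64),P(188,430,64)),"arm R",ang(P(233,190,64),P(250,430,64)),"carr",ang(P(75,0,48),P(98,215,48)))
print("knob",P(212,500,86),"base",P(222,445,64))
E
```

```text
arm L -4.27014820728747 arm R -4.01653732951468 carr -3.991951416473185
knob [ 616.53611653 -139.20540231   86.        ] base [ 616.32512262 -135.15361927   64.        ]
```

```bash
python3 - <<'E'
from h import *
np.set_printoptions(precision=3,suppress=True)
print(plan([442.9,-16.6,320],0.069)[:2])
E
```

```text
(array([-0.002, -0.017, -0.176]), array([ 101.606, -216.583,    0.442]))
```

```bash
python3 -m creep '[[-0.002,-0.017,-0.09,14,-30,-5,0],[0,0,-0.086,16,-33,0,0],[0,0,0,9,-38,0,0],[0,0,0,9,-38,0,0],[0,0,0,9,-38,0,0],[0,0,0,9,-34,0,0],[0,0,0,0,0,0,0]]'; python3 - <<'E'
from h import *
np.set_printoptions(precision=3,suppress=True)
print(plan([442.9,-16.6,320],0.069)[:2], st()[1])
f=grab_frame("wrist"); cv2.imwrite("pics/w20.png",f["color"][:,:,::-1])
for u in (f["T"][:3,3],): print(u)
E
```

```text
clock: 18.05
eef_pos: [419.1, -78.2, 316.0]
tcp_rot: [-3.127, -0.003, 1.643]
contact_force: [0.4, -0.3, -0.2]
opening: 0.998
(array([-0.014, -0.003,  0.003]), array([59.782, 28.08 , -4.196])) [419.149 -78.245 316.03 ]
[412.092  -0.461 285.793]
```

View pics/w20.png

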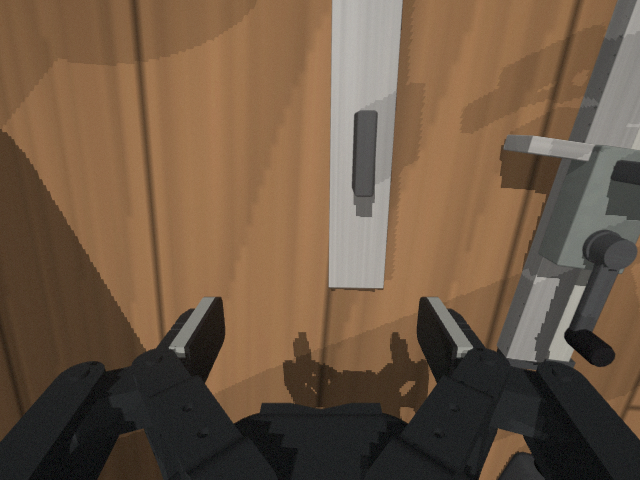

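```bash
python3 - <<'E'
from h import *
np.set_printoptions(precision=1,suppress=True)
f=grab_frame("wrist"); crop(f,"w21.png",310,90,450,300,3); crop(f,"w22.png",490,0,640,180,4)
for p in [(330,287,10),(384,288.5,10),(333,0,10),(402,0,10)]: print(pos(f,*p))
r=[pos(f,*p,42) for p in [(358,111),(377,111),(354,193),(374,195)]]; print(r,np.mean(r,axis=0))
E
```

```text
[ 430.5 -138.9   10. ]
[ 479.7 -136.6   10. ]
[414.5  85.   10. ]
[463.1  88.3  10. ]
[array([437.1,  11.3,  42. ]), array([450. ,  12.2,  42. ]), array([440.1, -45.4,  42. ]), array([455. , -45.7,  42. ])] [445.5 -16.9  42. ]
```

View pics/w21.png

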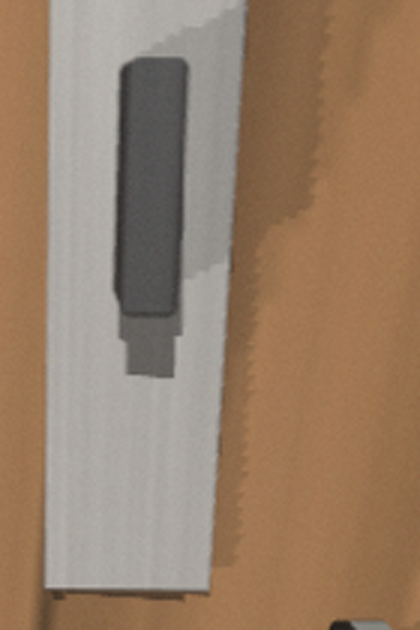

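View pics/w22.png

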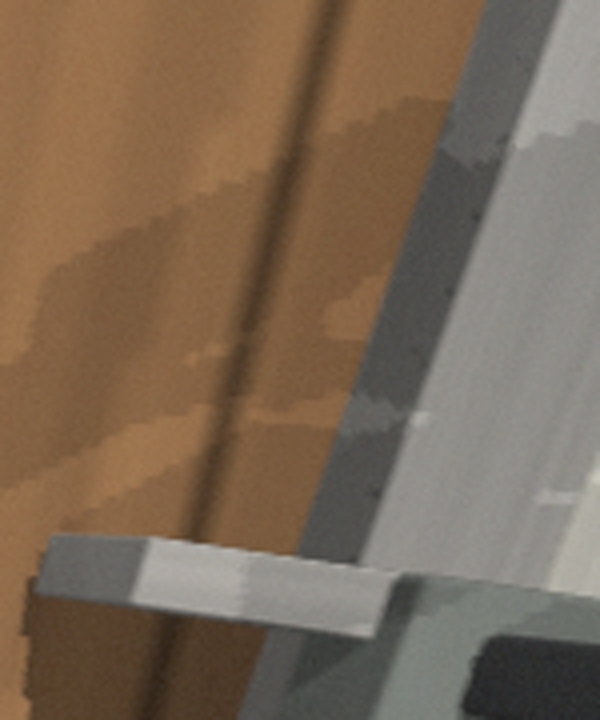

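```bash
python3 - <<'E'
from h import *
np.set_printoptions(precision=2,suppress=True)
f=grab_frame("wrist")
Q=lambda u,v,z: pos(f,490+u/4,v/4,z)
def line(a,b):
    d=b-a; print(a,b,"yaw",np.degrees(np.arctan2(d[0],d[1])), "x at y=0",a[0]-a[1]*d[0]/d[1])
line(Q(300,555,0),Q(485,0,0)); line(Q(360,562,20),Q(553,20,20))
a,b=Q(150,538,40),Q(400,572,40); print("face",a,b,a@U,b@U, np.degrees(np.arctan2((b-a)[1],(b-a)[0])))
print("end of se",pos(f,330,287,10)@U)
E
```

```text
[616.45   3.54   0.  ] [621.34 101.71   0.  ] yaw 2.847980571566873 x at y=0 616.2772184565055
[614.36   2.75  20.  ] [619.65  92.46  20.  ] yaw 3.371647645820055 x at y=0 614.2012263427999
face [561.72   3.76  40.  ] [607.19   1.26  40.  ] 38.07216397176332 38.360975561445386 -3.139998236778348
end of se -113.29051643271951
```

```bash
python3 -m creep '[[-0.014,-0.003,0.003,25,14,10,0],[0,0,0,30,14,20,0],[0,0,0,4,2,25,0],[0,0,0,0,0,20,0],[0,0,0,0,0,0,0.3]]'; python3 - <<'E'
from h import *
np.set_printoptions(precision=3,suppress=True)
print(plan([444.5,-17,187],0.069)[:2], st()[1])
f=grab_frame("wrist"); cv2.imwrite("pics/w23.png",f["color"][:,:,::-1])
E
```

```text
clock: 18.62
eef_pos: [462.5, -17.4, 242.4]
tcp_rot: [3.118, 0.005, 1.636]
contact_force: [-0.5, 0.7, -0.2]
opening: 0.882
(array([ 0.023,  0.005, -0.004]), array([  1.844, -19.259,  55.007])) [462.54  -17.413 242.448]
```

View pics/w23.png

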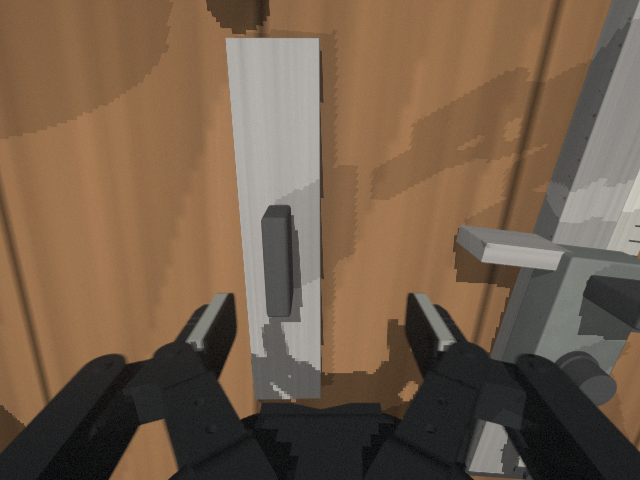

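```bash
python3 -m creep '[[0.023,0.005,-0.004,1,-15,10,0.2],[0,0,0,0,-3,15,0.2],[0,0,0,0,0,10,0.2],[0,0,0,0,0,0,0.2]]'; python3 - <<'E'
from h import *
np.set_printoptions(precision=3,suppress=True)
print(plan([444.5,-17,187],0.069)[:2], st()[1])
f=grab_frame("wrist"); cv2.imwrite("pics/w24.png",f["color"][:,:,::-1])
E
```

```text
clock: 19.0
eef_pos: [449.5, -18.9, 210.3]
tcp_rot: [3.136, 0.0, 1.638]
contact_force: [-0.9, -0.1, 0.1]
opening: 0.799
(array([ 0.006,  0.   , -0.001]), array([ 2.281, -5.004, 23.254])) [449.511 -18.938 210.283]
```

View pics/w24.png

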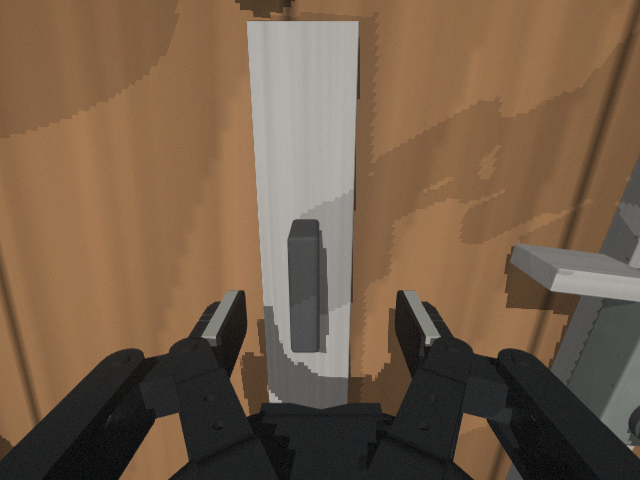

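```bash
python3 -m creep '[[0.006,0,-0.001,2,-5,8,0.3],[0,0,0,0,0,10,0.4],[0,0,0,0,0,5,0.5],[0,0,0,0,0,0,0.6],[0,0,0,0,0,0,0.6]]' 40; python3 - <<'E'
from h import *
np.set_printoptions(precision=3,suppress=True)
print(plan([444.5,-17,187],0.069)[:2], st()[1])
f=grab_frame("wrist"); cv2.imwrite("pics/w25.png",f["color"][:,:,::-1])
E
```

```text
clock: 19.47
eef_pos: [446.9, -17.7, 188.2]
tcp_rot: [3.136, 0.001, 1.638]
contact_force: [0.3, -0.9, -0.1]
opening: 0.401
(array([ 0.005,  0.001, -0.001]), array([ 0.908, -2.332,  1.211])) [446.882 -17.747 188.225]
```

View pics/w25.png

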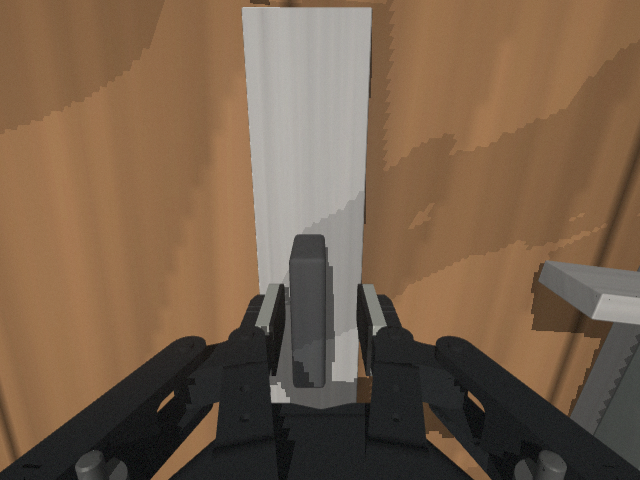

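```bash
python3 -m creep '[[0.005,0,0,0,-3,0.5,0.75],[0,0,0,0,0,0,1],[0,0,0,0,0,0,1],[0,0,0,0,0,0,1],[0,0,0,0,0,0,1],[0,0,0,0,0,0,1]]' 70; python3 - <<'E'
from h import *
np.set_printoptions(precision=3,suppress=True)
print(st()[1],st()[3],sense()["opening"],sense()["contact_force"])
E
```

```text
clock: 20.02
eef_pos: [443.1, -17.9, 188.0]
tcp_rot: [-3.141, 0.001, 1.638]
contact_force: [0.6, -0.0, -3.5]
opening: 0.15
[443.12  -17.938 188.036] [-3.141  0.001  1.638] 0.15010213510078163 [ 0.576 -0.015 -3.486]
```

```bash
python3 -m creep '[[0,0,0,0,0,-15,1],[0,0,0,0,0,-20,1],[0,0,0,0,0,-20,1],[0,0,0,0,0,-12,1],[0,0,0,0,0,0,1],[0,0,0.065,0,0,0,1],[0,0,0.065,0,0,0,1],[0,0,0,0,0,0,1]]'; python3 - <<'E'
from h import *
np.set_printoptions(precision=3,suppress=True)
print(st()[1],st()[3],sense()["opening"],sense()["contact_force"])
print(plan([582.5,132,252],-0.061)[:2])
f=grab_frame("side"); crop(f,"s5.png",220,140,440,320,3.5)
E
```

```text
clock: 20.68
eef_pos: [441.5, -17.7, 255.4]
tcp_rot: [-3.137, 0.001, 1.504]
contact_force: [0.0, 0.4, -4.3]
opening: 0.152
[441.458 -17.736 255.44 ] [-3.137  0.001  1.504] 0.1520804702950025 [ 0.024  0.439 -4.296]
(array([-0.005,  0.001, -0.006]), array([158.859, 130.701,   2.56 ]))
```

View pics/s5.png

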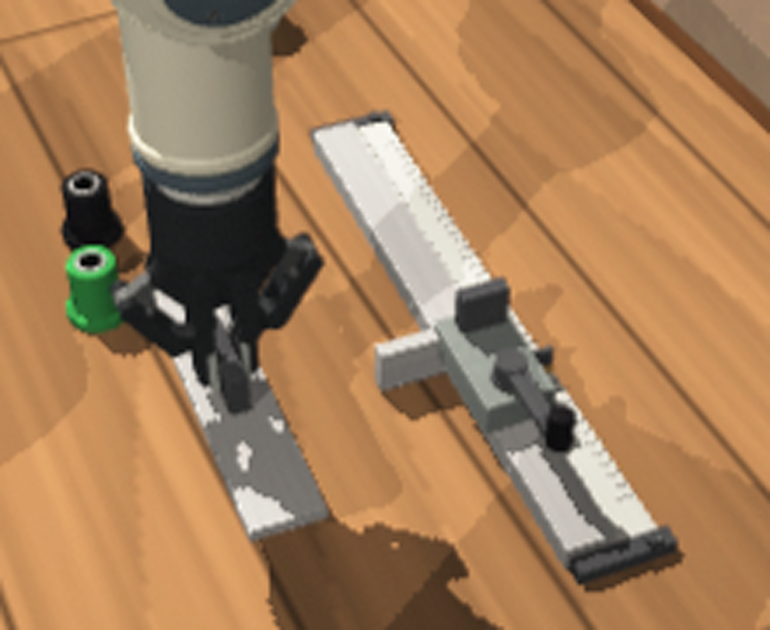

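```bash
python3 -m creep '[[-0.005,0.001,-0.006,15,0,0,1],[0,0,0,25,0,0,1],[0,0,0,25,10,0,1],[0,0,0,25,20,0,1],[0,0,0,25,25,0,1],[0,0,0,20,25,0,1],[0,0,0,10,20,0,1],[0,0,0,5,15,0,1],[0,0,0,0,5,0,1],[0,0,0,0,0,0,1]]'; python3 - <<'E'
from h import *
np.set_printoptions(precision=3,suppress=True)
print(st()[1],st()[3],sense()["opening"],sense()["contact_force"])
print(plan([582.5,132,252],-0.061)[:2])
E
```

```text
clock: 21.57
eef_pos: [570.0, 133.4, 245.1]
tcp_rot: [-3.129, 0.003, 1.537]
contact_force: [-0.3, -0.6, -4.4]
opening: 0.148
[569.958 133.361 245.116] [-3.129  0.003  1.537] 0.14788417084055458 [-0.348 -0.603 -4.445]
(array([-0.013,  0.003,  0.027]), array([-0.954, 12.492, -7.041]))
```

```bash
python3 -m creep '[[-0.013,0.003,0.027,0,6,0,1],[0,0,0,0,2,10,1],[0,0,0,0,0,15,1],[0,0,0,0,0,12,1],[0,0,0,0,0,5,1],[0,0,0,0,0,0,1],[0,0,0,0,0,0,1]]'; python3 - <<'E'
from h import *
np.set_printoptions(precision=3,suppress=True)
print(st()[1],st()[3],sense()["opening"],sense()["contact_force"])
print(plan([582.5,132,190],-0.061)[:2])
f=grab_frame("wrist"); cv2.imwrite("pics/w26.png",f["color"][:,:,::-1])
f=grab_frame("side"); crop(f,"s6.png",220,120,440,300,3.5)
E
```

```text
clock: 22.15
eef_pos: [573.7, 129.5, 197.0]
tcp_rot: [-3.136, 0.002, 1.507]
contact_force: [-0.3, 0.4, -4.5]
opening: 0.149
[573.678 129.541 196.984] [-3.136  0.002  1.507] 0.14924895756481166 [-0.327  0.418 -4.532]
(array([-0.006,  0.002, -0.003]), array([3.031, 8.687, 6.928]))
```

View pics/w26.png

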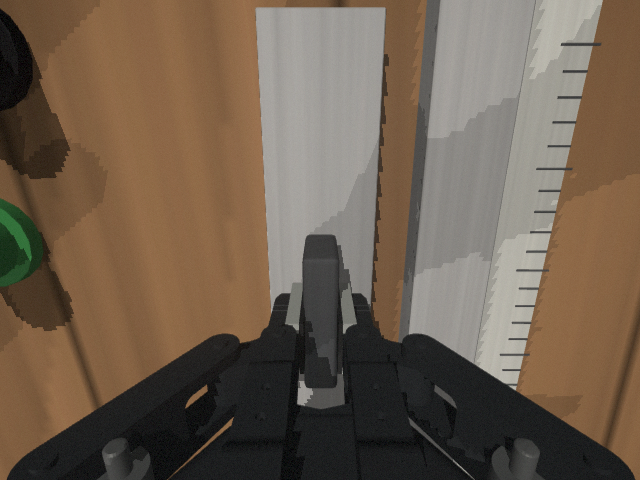

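View pics/s6.png

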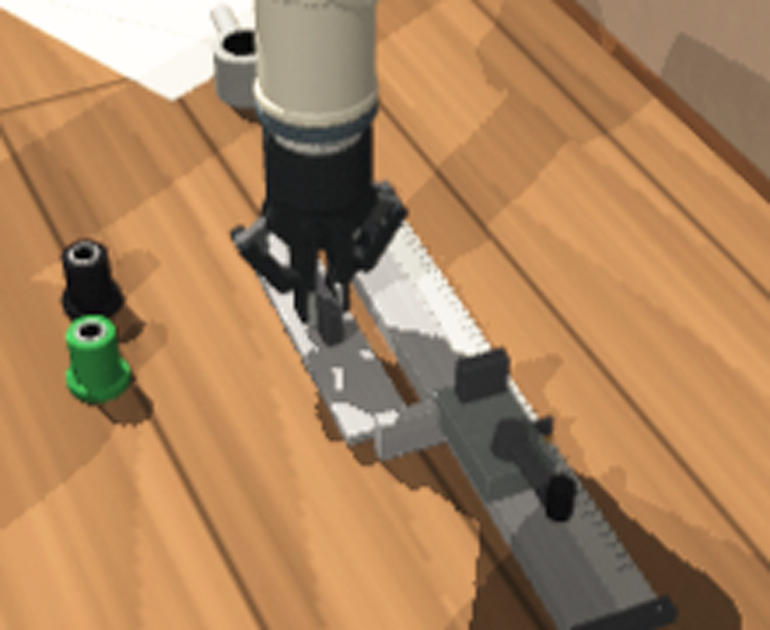

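```bash
python3 -m creep '[[-0.006,0.002,-0.003,0,4,4,1],[0,0,0,0,3,2.5,1],[0,0,0,0,3,0,1],[0,0,0,0,0,0,1]]'; python3 - <<'E'
from h import *
np.set_printoptions(precision=3,suppress=True)
print(st()[1],st()[3],sense()["opening"],sense()["contact_force"])
f=grab_frame("wrist"); cv2.imwrite("pics/w27.png",f["color"][:,:,::-1])
E
```

```text
clock: 22.58
eef_pos: [585.9, 129.3, 192.4]
tcp_rot: [3.136, -0.002, 1.511]
contact_force: [-0.4, 1.0, -4.6]
opening: 0.149
[585.901 129.271 192.389] [ 3.136 -0.002  1.511] 0.14927494432000138 [-0.391  0.971 -4.576]
```

View pics/w27.png

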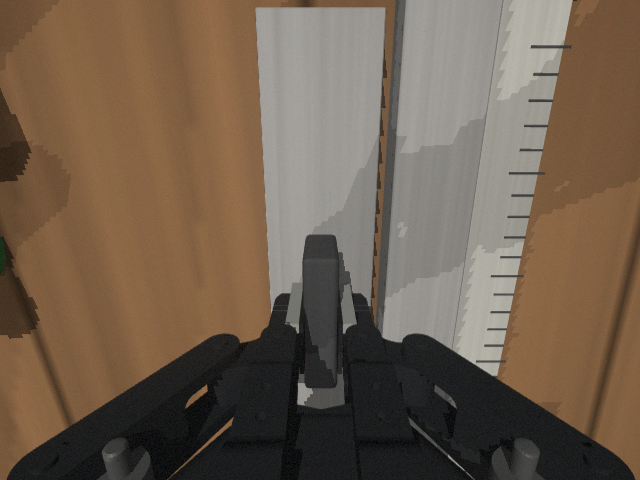

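```bash
python3 -m creep '[[0.006,-0.002,0.004,0,2,3,1],[0,0,0,0,2,0,1],[0,0,0,0,0,0,1]]'; python3 -m creep '[[0,0,0,0,2,0,1],[0,0,0,0,0,0,1]]';python3 -m creep '[[0,0,0,0,2,0,1],[0,0,0,0,0,0,1]]'
```

```text
clock: 22.88
eef_pos: [590.2, 129.1, 189.4]
tcp_rot: [-3.141, 0.001, 1.506]
contact_force: [-0.1, 0.4, -5.3]
opening: 0.153
clock: 23.05
eef_pos: [592.3, 128.9, 189.2]
tcp_rot: [-3.14, 0.001, 1.506]
contact_force: [1.0, 0.5, -4.9]
opening: 0.152
clock: 23.22
eef_pos: [592.9, 128.8, 188.9]
tcp_rot: [-3.135, 0.001, 1.506]
contact_force: [-0.2, -0.5, -4.2]
opening: 0.147
```

```bash
python3 -m creep '[[-0.005,0,0,0,2.5,0,1],[0,0,0,0,0,0,1]]';python3 -m creep '[[0,0,0,0,2.5,0,1],[0,0,0,0,0,0,1]]';python3 - <<'E'
from h import *
f=grab_frame("wrist"); cv2.imwrite("pics/w28.png",f["color"][:,:,::-1])
E
```

```text
clock: 23.38
eef_pos: [593.1, 128.8, 188.3]
tcp_rot: [-3.133, 0.002, 1.505]
contact_force: [0.4, -0.3, -4.5]
opening: 0.152
clock: 23.55
eef_pos: [594.3, 128.8, 188.4]
tcp_rot: [-3.129, 0.003, 1.505]
contact_force: [0.8, -0.0, -4.3]
opening: 0.148
```

View pics/w28.png

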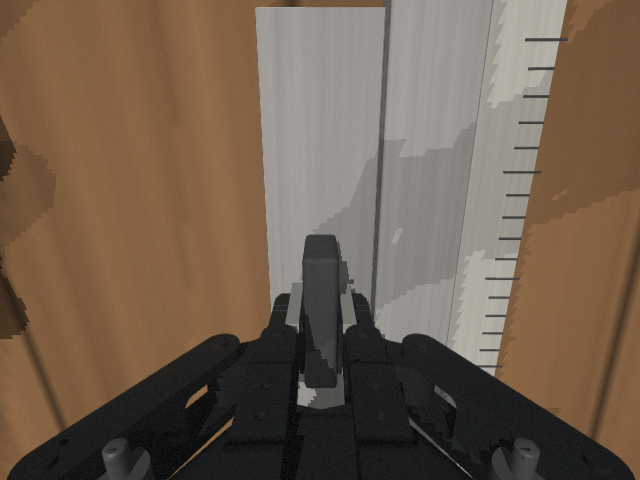

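```bash
python3 -m creep '[[-0.012,-0.003,0,0,3,0,1],[0,0,0,0,3,0,1],[0,0,0,0,0,0,1]]';python3 -m creep '[[0,0,0,0,4,0,1],[0,0,0,0,0,0,1]]'
```

```text
clock: 23.85
eef_pos: [594.9, 129.4, 188.6]
tcp_rot: [-3.126, 0.007, 1.504]
contact_force: [-0.1, -0.5, -1.6]
opening: 0.15
clock: 24.02
eef_pos: [596.3, 129.5, 188.7]
tcp_rot: [-3.118, 0.007, 1.504]
contact_force: [1.2, -0.4, -2.1]
opening: 0.146
```

```bash
python3 - <<'E'
from h import *
np.set_printoptions(precision=3,suppress=True)
print(plan([596.3,129.5,188.5],-0.061)[:2], sense()["wrist_torque"],sense()["contact_force"],sense()["clock"])
f=grab_frame("wrist"); crop(f,"w29.png",250,0,450,360,1.65)
f=grab_frame("side"); crop(f,"s7.png",260,120,420,260,5)
print(sense()["contact_force"],sense()["clock"])
E
```

```text
(array([-0.024,  0.007, -0.006]), array([ 0.042, -0.023,  0.222])) [ 0.357 -0.198  0.015] [ 1.209 -0.396 -2.069] 24.0167
[-6.472  1.57   1.649] 24.1167
```

View pics/w29.png

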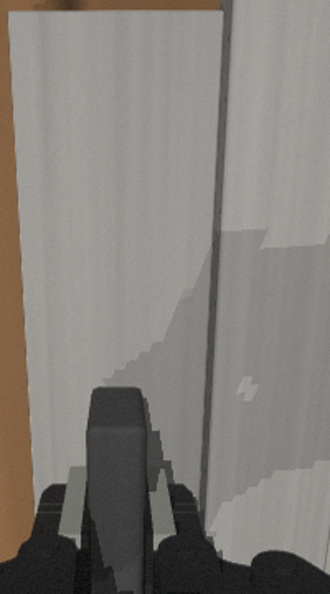

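View pics/s7.png

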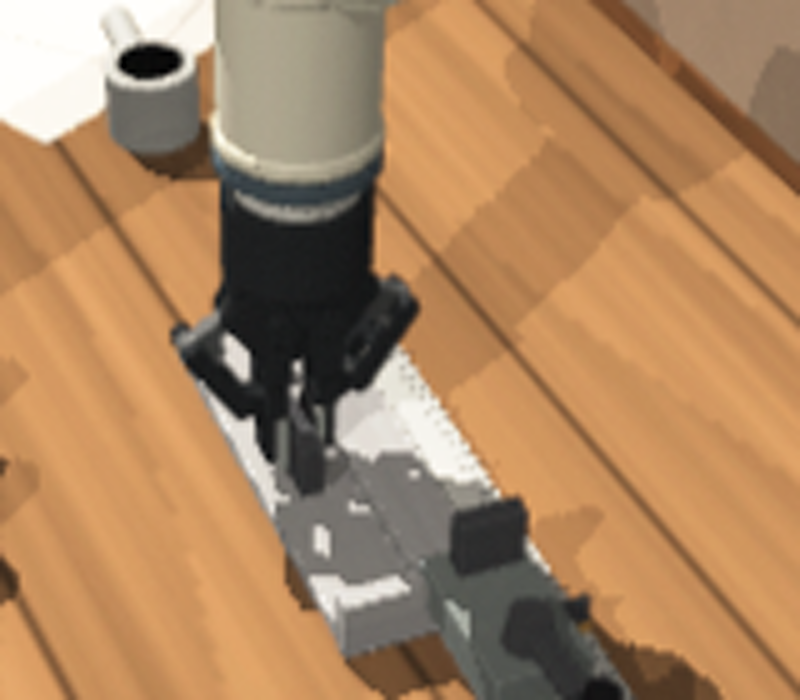

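```bash
python3 -m creep '[[-0.024,0.007,-0.006,0,-3,-0.5,1],[0,0,0,0,0,0,1],[0,0,0,-2,0,0,1],[0,0,0,-2,0,0,1],[0,0,0,0,0,0,1]]'; python3 - <<'E'
from h import *
np.set_printoptions(precision=3,suppress=True)
print(plan([592.3,129.5,188.5],-0.061)[:2], sense()["wrist_torque"],sense()["contact_force"])
E
```

```text
clock: 24.53
eef_pos: [592.5, 125.2, 188.2]
tcp_rot: [-3.139, 0.001, 1.508]
contact_force: [-4.8, -1.3, -0.4]
opening: 0.148
(array([-0.003,  0.001, -0.002]), array([ 4.279, -0.437, -0.342])) [-0.222  0.69  -0.113] [-4.787 -1.312 -0.393]
```

Upright, lightly pressed on the fence. Now along to the stop.

```bash
python3 -m creep '[[0,0,0,-2,0,0,1],[0,0,0,0,0,0,1],[0,0,0,0,0,0,1]]';python3 -m creep '[[0,0,0,-2,0,0,1],[0,0,0,0,0,0,1],[0,0,0,0,0,0,1]]'; python3 -m creep '[[0,0,0,-2,0,0,1],[0,0,0,0,0,0,1],[0,0,0,0,0,0,1]]'
```

```text
clock: 24.78
eef_pos: [592.6, 123.2, 188.1]
tcp_rot: [-3.137, 0.0, 1.507]
contact_force: [-4.5, 3.6, -0.9]
opening: 0.151
clock: 25.03
eef_pos: [592.7, 121.7, 188.2]
tcp_rot: [-3.136, -0.001, 1.507]
contact_force: [-4.7, 1.4, -0.4]
opening: 0.151
clock: 25.28
eef_pos: [592.7, 121.3, 188.3]
tcp_rot: [-3.136, -0.003, 1.506]
contact_force: [-4.4, -0.0, -1.4]
opening: 0.15
```

```bash
python3 -m creep '[[0,0,0,-3,0,0,1],[0,0,0,0,0,0,1],[0,0,0,0,0,0,1]]';python3 -m creep '[[0,0,0,-3,0,0,1],[0,0,0,0,0,0,1],[0,0,0,0,0,0,1]]'; python3 - <<'E'
from h import *
f=grab_frame("side"); crop(f,"s8.png",290,170,420,270,6)
f=grab_frame("top"); crop(f,"t8.png",180,170,420,330,3.3)
E
```

```text
clock: 25.53
eef_pos: [592.7, 120.7, 188.5]
tcp_rot: [-3.136, -0.007, 1.505]
contact_force: [-3.6, 0.2, -0.6]
opening: 0.15
clock: 25.78
eef_pos: [592.6, 120.0, 188.8]
tcp_rot: [-3.136, -0.011, 1.504]
contact_force: [-4.6, -0.3, -1.8]
opening: 0.15
```

View pics/s8.png

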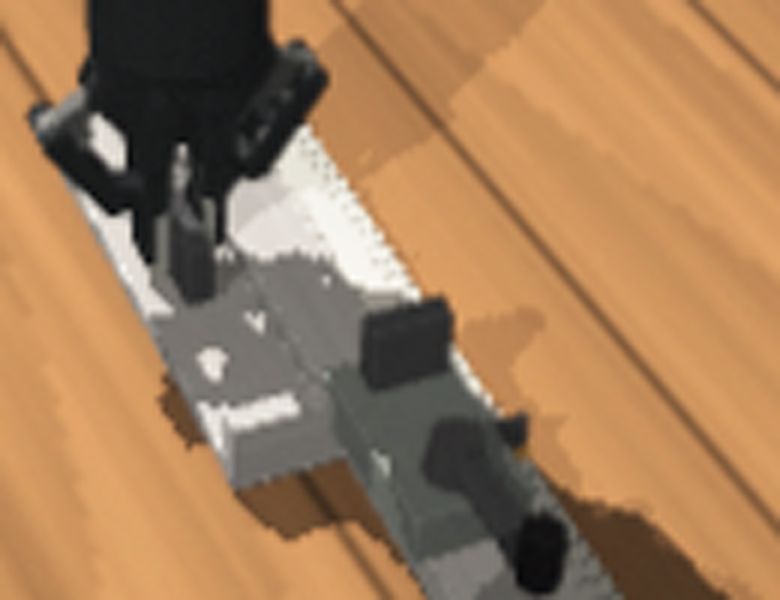

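View pics/t8.png

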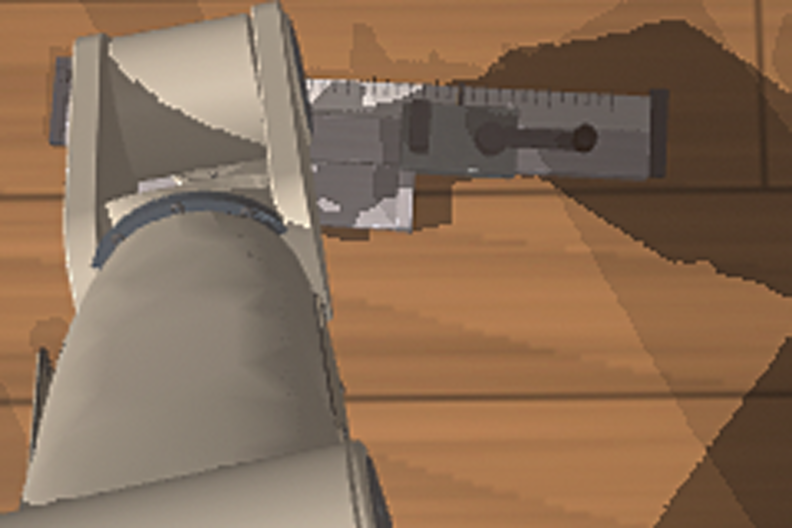

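```bash
python3 - <<'E'
from h import *
np.set_printoptions(precision=3,suppress=True)
print(plan([592.6,121.6,187.8],-0.063)[:2])
E
python3 -m creep '[[-0.005,-0.011,-0.004,1.2,0,0.7,1],[0,0,0,0,0,0,1],[0,0,0,0,0,0,1]]'; python3 - <<'E'
from h import *
np.set_printoptions(precision=3,suppress=True)
print(plan([592.6,121.6,187.8],-0.063)[:2])
f=grab_frame("wrist"); cv2.imwrite("pics/w30.png",f["color"][:,:,::-1])
E
```

```text
(array([-0.005, -0.011, -0.004]), array([ 1.673, -0.128,  1.001]))
clock: 26.13
eef_pos: [592.2, 121.6, 188.2]
tcp_rot: [-3.14, -0.001, 1.506]
contact_force: [-5.1, 1.8, -0.7]
opening: 0.149
(array([-0.002, -0.001, -0.002]), array([0.028, 0.432, 0.42 ]))
```

View pics/w30.png

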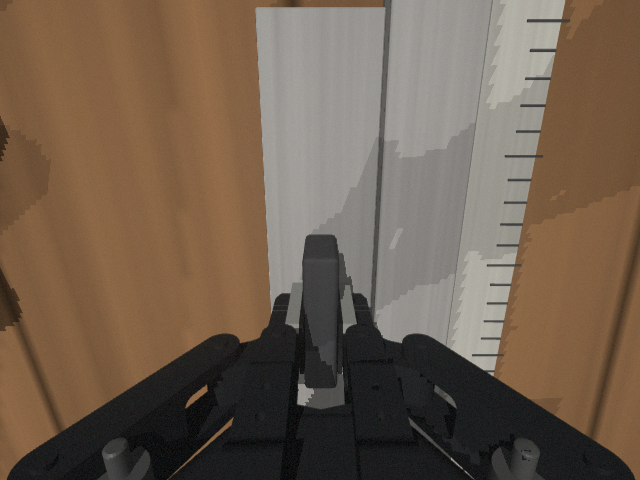

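```bash
python3 -m creep '[[0,0,0,0,0,0,0.8],[0,0,0,0,0,0,0.75],[0,0,0,0,0,0,0.75],[0,0,0,0,0,0,0.75]]' 40; python3 - <<'E'
from h import *
f=grab_frame("wrist"); cv2.imwrite("pics/w31.png",f["color"][:,:,::-1])
E
```

```text
clock: 26.52
eef_pos: [594.7, 120.8, 189.5]
tcp_rot: [3.137, -0.002, 1.505]
contact_force: [-5.7, 3.7, -1.6]
opening: 0.251
```

View pics/w31.png

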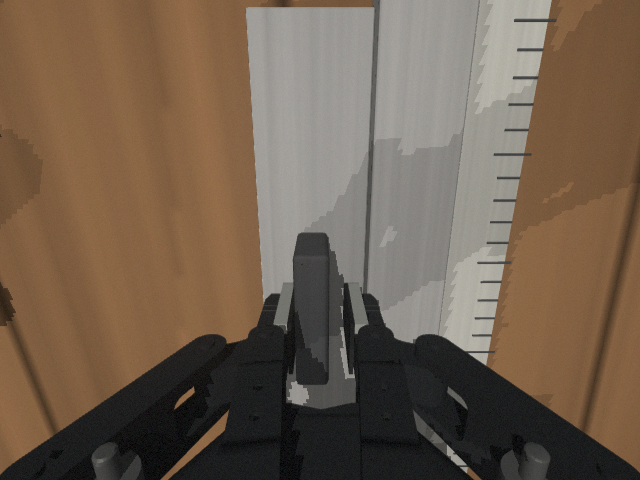

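```bash
python3 -m creep '[[0.004,-0.002,0,0.5,-2.5,0,0.72],[0,0,0,0,-0.5,0,0.70],[0,0,0,0,0,0,0.70],[0,0,0,0,0,-10,0.7],[0,0,0,0,0,-20,0.7],[0,0,0,0,0,-30,0.5],[0,0,0,0,0,-30,0],[0,0,0,0,0,-20,0],[0,0,0,0,0,0,0]]' ; python3 - <<'E'
from h import *
f=grab_frame("wrist"); cv2.imwrite("pics/w32.png",f["color"][:,:,::-1])
f=grab_frame("side"); crop(f,"s9.png",220,120,440,300,3.5)
E
```

```text
clock: 27.32
eef_pos: [592.6, 121.0, 307.0]
tcp_rot: [3.137, 0.001, 1.506]
contact_force: [0.7, -0.4, -0.8]
opening: 0.856
```

View pics/w32.png

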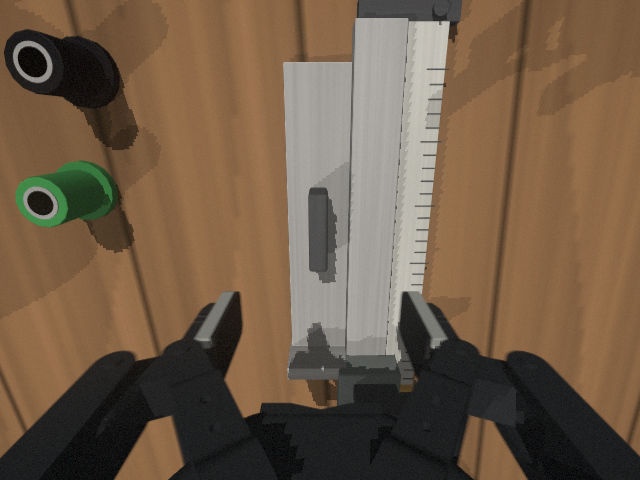

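View pics/s9.png

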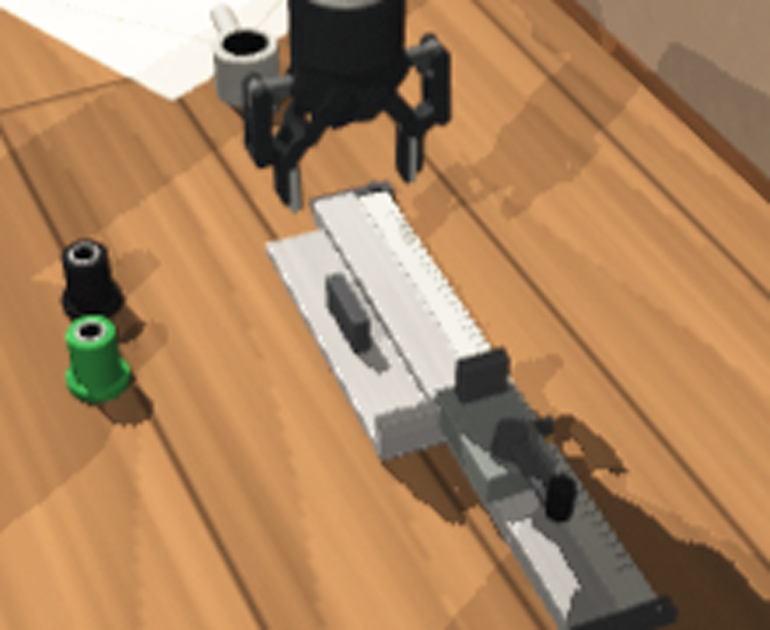

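```bash
python3 - <<'E'
from h import *
np.set_printoptions(precision=1,suppress=True)
f=grab_frame("wrist"); print(pos(f,33,62,50),pos(f,40,203,50))
f=grab_frame("side"); cv2.imwrite("pics/s10.png",f["color"][:,:,::-1])
f=grab_frame("top"); cv2.imwrite("pics/t10.png",f["color"][:,:,::-1])
E
```

```text
[426.4 246.3  50. ] [402.7 161.4  50. ]
```

View pics/s10.png

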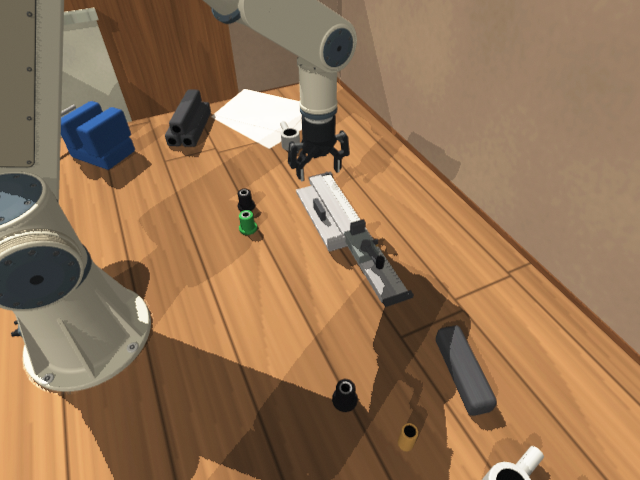

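View pics/t10.png

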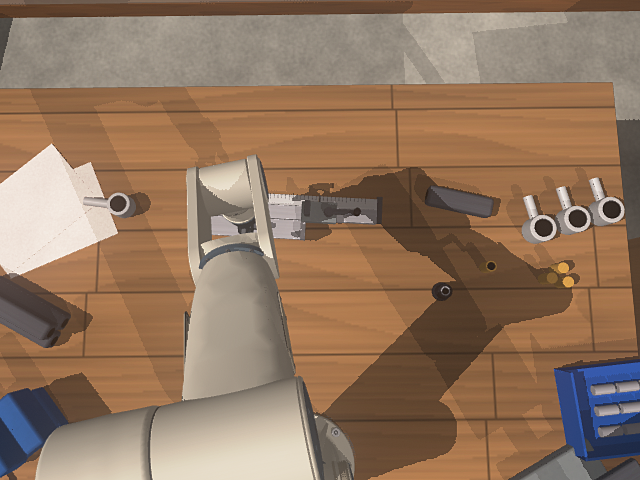

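```bash
python3 - <<'E'
from h import *
np.set_printoptions(precision=1,suppress=True)
f=grab_frame("side"); crop(f,"s11.png",0,280,100,360,7)
print(pos(f,18,328,25),pos(f,246,193,50),pos(f,345,385,50))
import cv2
g=cv2.imread("pics/wrist0.png"); 
T=np.array([[0.317,0.903,0.292,121.85],[0.949,-0.301,-0.098,616.685],[-0.001,0.308,-0.952,373.586],[0,0,0,1]])
print(pos(dict(T=T,mtx=f["mtx"]*0+np.array([[334.9,0,320.5],[0,334.9,234.6],[0,0,1]])),124,457,50))
E
```

```text
[-126.3   61.2   25. ] [431.6 240.4  50. ] [ 421.6 -351.5   50. ]
[427.6 246.4  50. ]
```

View pics/s11.png

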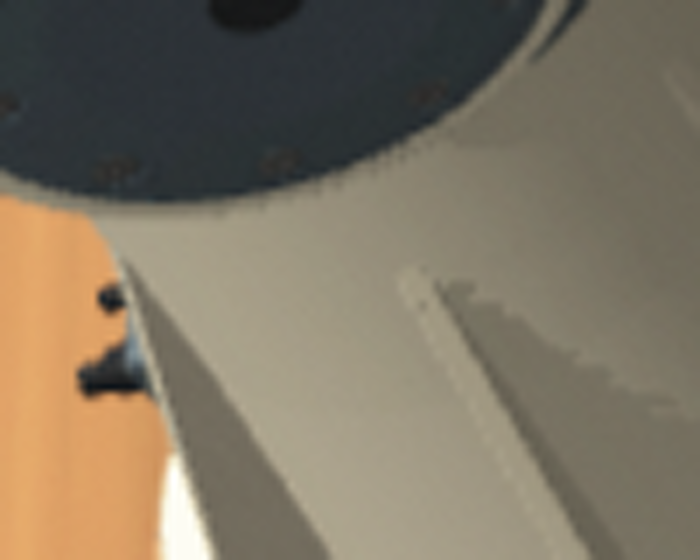

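```bash
python3 -m creep '[[0,0,-0.12,0,-20,0,0],[0,0,-0.12,0,-30,0,0],[0,0,-0.12,0,-30,0,0],[0,0,-0.12,0,-20,0,0],[0,0,-0.12,0,0,0,0],[0,0,-0.12,0,0,0,0],[0,0,-0.12,0,0,0,0],[0,0,-0.12,0,0,0,0],[0,0,-0.12,0,0,0,0],[0,0,-0.12,0,0,0,0]]'; python3 -m creep '[[0,0,-0.12,0,0,0,0],[0,0,-0.12,0,0,0,0],[0,0,-0.12,0,0,0,0],[0,0,0,0,0,0,0]]' ; python3 - <<'E'
from h import *
np.set_printoptions(precision=3,suppress=True)
print(plan([428.5,241.5,300],1.51)[:2],sense()["qpos"])
E
```

```text
clock: 28.45
eef_pos: [482.9, 107.4, 289.1]
tcp_rot: [-3.125, -0.022, 2.749]
contact_force: [0.5, -0.7, 0.1]
opening: 1.0
clock: 28.78
eef_pos: [481.3, 107.1, 284.7]
tcp_rot: [-3.132, -0.035, 3.13]
contact_force: [0.3, -0.8, -0.3]
opening: 0.998
(array([-0.011, -0.034,  0.049]), array([ 54.891, 133.667, -14.712])) [ 0.216  0.318  2.003 -0.002  0.856 -1.341]
```

```bash
python3 -m creep '[[-0.011,-0.034,0.049,10,25,-15,0],[0,0,0,15,30,0,0],[0,0,0,15,30,0,0],[0,0,0,10,25,0,0],[0,0,0,0,10,0,0.3],[0,0,0,0,0,0,0.3],[0,0,0,0,0,0,0.3]]' ; python3 - <<'E'
from h import *
np.set_printoptions(precision=3,suppress=True)
print(plan([428.5,241.5,195],1.51)[:2])
f=grab_frame("wrist"); cv2.imwrite("pics/w33.png",f["color"][:,:,::-1]); print(pix(f,[428.5,241.5,50]))
f=grab_frame("top"); crop(f,"t33.png",190,260,270,320,10)
E
```

```text
clock: 29.37
eef_pos: [436.1, 233.4, 295.2]
tcp_rot: [-3.138, -0.007, 3.047]
contact_force: [-0.1, 0.0, -0.4]
opening: 0.701
(array([-0.003, -0.007, -0.033]), array([  7.661,   7.689, 100.254]))
[333.802 239.629]
```

View pics/w33.png

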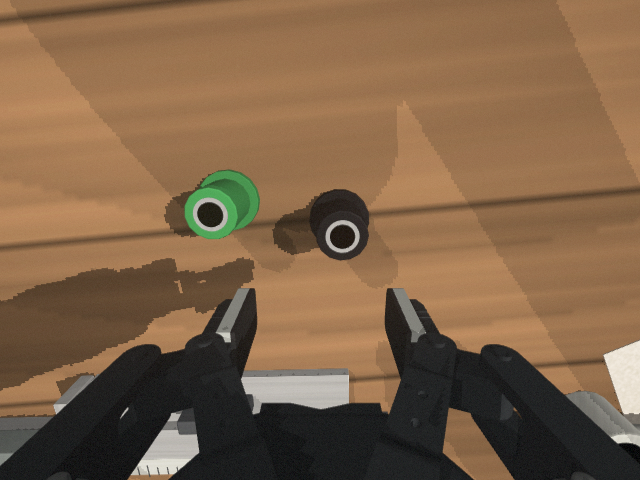

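```bash
python3 -m creep '[[-0.003,-0.007,-0.033,7,9,10,0.25],[0,0,0,0,0,20,0.25],[0,0,0,0,0,20,0.25],[0,0,0,0,0,10,0.25],[0,0,0,0,0,0,0.25],[0,0,0,0,0,0,0.25]]' ; python3 - <<'E'
from h import *
np.set_printoptions(precision=3,suppress=True)
print(plan([428.5,242.5,195],1.51)[:2])
f=grab_frame("wrist"); cv2.imwrite("pics/w34.png",f["color"][:,:,::-1])
E
```

```text
clock: 29.97
eef_pos: [432.3, 237.4, 233.6]
tcp_rot: [-3.141, 0.001, 3.07]
contact_force: [0.3, -0.3, 1.3]
opening: 0.75
(array([-0.   ,  0.001, -0.011]), array([ 4.176,  4.876, 38.611]))
```

View pics/w34.png

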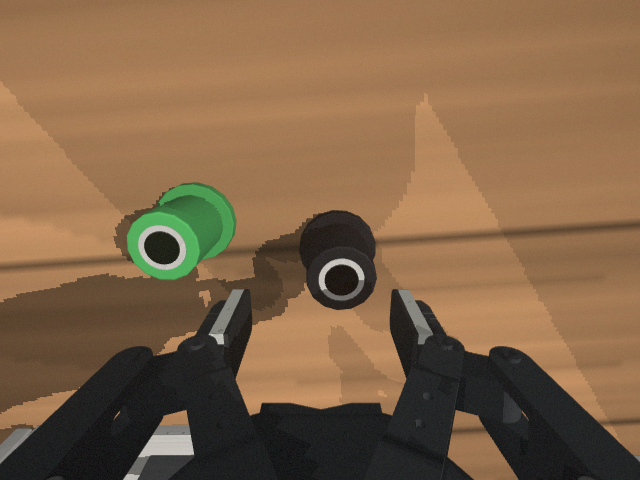

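```bash
python3 -m creep '[[0,0,-0.011,3,9,0,0.2],[0,0,0,0,0,0,0.2],[0,0,0,0,0,10,0.2],[0,0,0,0,0,0,0.2]]' ; python3 - <<'E'
from h import *
np.set_printoptions(precision=3,suppress=True)
print(plan([428.5,246,195],1.51)[:2])
f=grab_frame("wrist"); cv2.imwrite("pics/w35.png",f["color"][:,:,::-1]); print(pos(f,0,0,0),f["T"][:3,3])
E
```

```text
clock: 30.35
eef_pos: [431.1, 247.7, 226.0]
tcp_rot: [3.139, 0.006, 3.08]
contact_force: [-1.3, 0.3, -0.1]
opening: 0.801
(array([ 0.002,  0.006, -0.   ]), array([ 2.698, -1.893, 31.   ]))
[283.409  96.829   0.   ] [351.674 251.618 195.124]
```

View pics/w35.png

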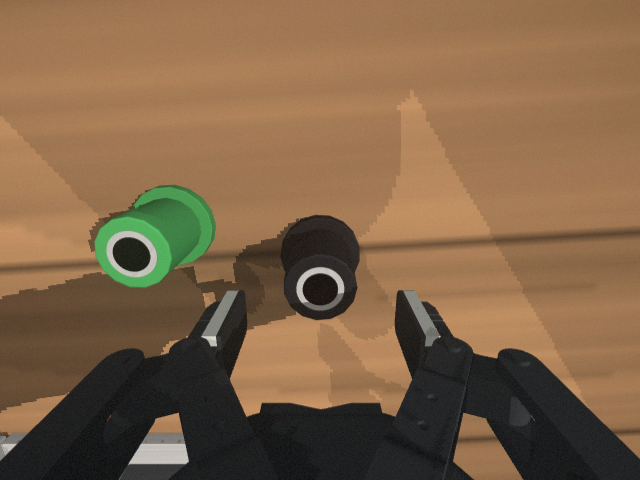

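```bash
python3 - <<'E'
from h import *
f=grab_frame("wrist"); print(pos(f,320,288,50), pos(f,320,236,8))
E
python3 -m creep '[[0.002,0.006,0,2,-0.5,10,0.2],[0,0,0,0,0,15,0.2],[0,0,0,0,0,5,0.2],[0,0,0,0,0,0,0.4],[0,0,0,0,0,0,0.5]]'; python3 - <<'E'
from h import *
np.set_printoptions(precision=3,suppress=True)
print(plan([428.5,246,195],1.51)[:2])
f=grab_frame("wrist"); cv2.imwrite("pics/w36.png",f["color"][:,:,::-1])
E
```

```text
[427.21292944 247.41292614  50.        ] [414.78731636 248.27411992   8.        ]
clock: 30.87
eef_pos: [429.2, 247.4, 194.9]
tcp_rot: [3.141, -0.0, 3.08]
contact_force: [-0.0, 0.2, -0.2]
opening: 0.527
(array([ 0.001, -0.   , -0.   ]), array([ 0.637, -1.474, -0.136]))
```

View pics/w36.png

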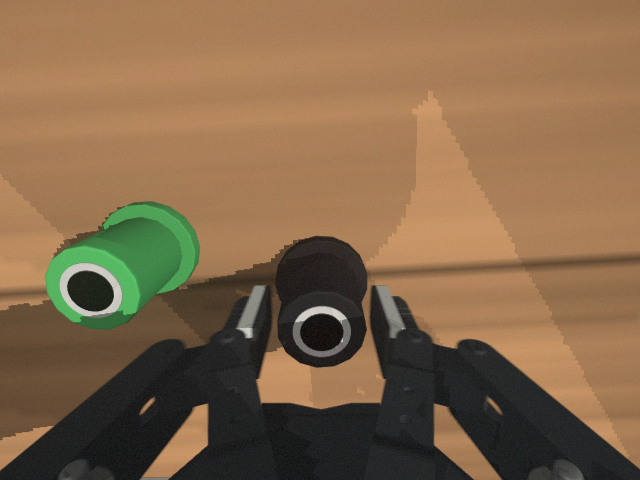

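```bash
python3 -m creep '[[0,0,0,1.5,0,0,0.7],[0,0,0,0,0,0,1],[0,0,0,0,0,0,1],[0,0,0,0,0,0,1],[0,0,0,0,0,-10,1],[0,0,0,0,0,-20,1],[0,0,0,0,0,-25,1],[0,0,0,0,0,-10,1],[0,0,0,0,0,0,1]]' 50; python3 - <<'E'
from h import *
np.set_printoptions(precision=3,suppress=True)
print(plan([538,185,250],1.51)[:2],st()[3])
f=grab_frame("side"); crop(f,"s12.png",200,120,420,300,3.5)
E
```

```text
clock: 31.67
eef_pos: [427.5, 247.3, 265.8]
tcp_rot: [3.141, -0.001, 3.08]
contact_force: [0.5, -0.2, -0.8]
opening: 0.41
(array([ 0.001, -0.001, -0.   ]), array([-114.115,  -55.435,   15.692])) [ 3.141 -0.001  3.08 ]
```

View pics/s12.png

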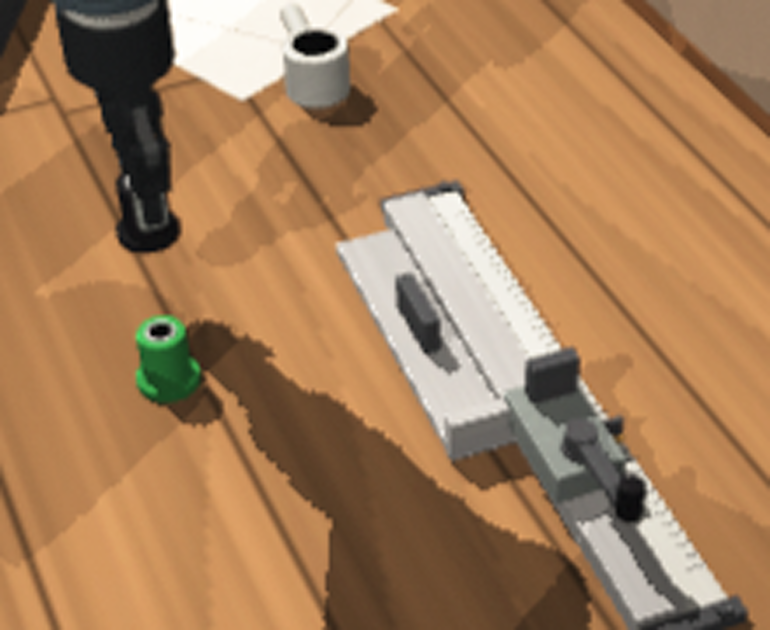

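```bash
python3 -m creep '[[0,0,0,-15,-5,0,1],[0,0,0,-25,-12,0,1],[0,0,0,-25,-12,0,1],[0,0,0,-20,-12,0,1],[0,0,0,-10,-6,0,1],[0,0,0,0,0,0,1],[0,0,0,0,0,0,1]]'; python3 - <<'E'
from h import *
np.set_printoptions(precision=3,suppress=True)
print(plan([538,185,196],1.51)[:2],st()[3])
E
```

```text
clock: 32.3
eef_pos: [524.5, 190.3, 261.5]
tcp_rot: [-3.14, -0.004, 3.082]
contact_force: [-0.7, -1.0, -1.5]
opening: 0.401
(array([-0.001, -0.004,  0.001]), array([-14.072,  -4.406,  65.405])) [-3.14  -0.004  3.082]
```

```bash
python3 -m creep '[[-0.001,-0.004,0.001,-8,-3,10,1],[0,0,0,-3,0,18,1],[0,0,0,0,0,18,1],[0,0,0,0,0,10,1],[0,0,0,0,0,3,1],[0,0,0,0,0,0,1]]'; python3 - <<'E'
from h import *
np.set_printoptions(precision=3,suppress=True)
print(plan([538,185,196],1.51)[:2],st()[3])
f=grab_frame("wrist"); cv2.imwrite("pics/w37.png",f["color"][:,:,::-1])
f=grab_frame("side"); crop(f,"s13.png",240,140,400,260,5)
E
```

```text
clock: 32.8
eef_pos: [533.2, 187.8, 196.8]
tcp_rot: [-3.141, -0.002, 3.084]
contact_force: [-0.1, 0.6, -0.7]
opening: 0.409
(array([-0.001, -0.002,  0.003]), array([-4.965, -2.528,  0.757])) [-3.141 -0.002  3.084]
```

View pics/w37.png

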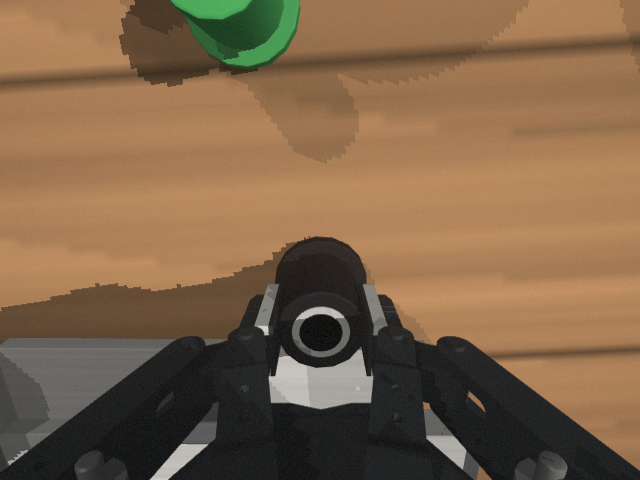

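View pics/s13.png

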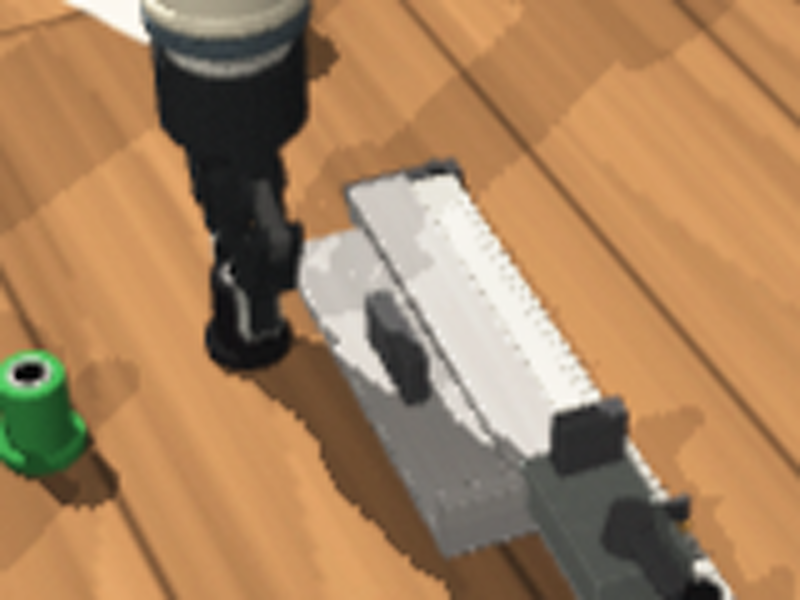

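```bash
python3 -m creep '[[-0.001,-0.002,0.003,-4,-1,0.7,1],[0,0,0,-4,0,0.5,1],[0,0,0,-3,0,0,1],[0,0,0,0,0,0,1],[0,0,0,0,0,0,1]]'; python3 -m creep '[[0,0,0,-2,0,0,1],[0,0,0,0,0,0,1],[0,0,0,0,0,0,1]]'; python3 -m creep '[[0,0,0,-2,0,0,1],[0,0,0,0,0,0,1],[0,0,0,0,0,0,1]]'
```

```text
clock: 33.32
eef_pos: [547.0, 186.8, 199.7]
tcp_rot: [3.139, 0.006, 3.081]
contact_force: [-0.2, -0.2, -1.2]
opening: 0.409
clock: 33.57
eef_pos: [547.7, 186.6, 199.9]
tcp_rot: [3.139, 0.002, 3.08]
contact_force: [0.5, 0.4, -1.4]
opening: 0.403
clock: 33.82
eef_pos: [548.5, 186.4, 199.7]
tcp_rot: [3.14, -0.002, 3.08]
contact_force: [-0.6, 0.5, -1.3]
opening: 0.406
```

```bash
python3 -m creep '[[0,0,0,0,0,3,1],[0,0,0,0,0,0,1],[0,0,0,0,0,0,1]]'; python3 - <<'E'
from h import *
f=grab_frame("wrist"); cv2.imwrite("pics/w38.png",f["color"][:,:,::-1])
f=grab_frame("side"); crop(f,"s14.png",250,150,370,240,6.5)
print(sense()["contact_force"])
E
```

```text
clock: 34.07
eef_pos: [548.5, 186.3, 196.4]
tcp_rot: [3.14, -0.002, 3.08]
contact_force: [-1.9, 0.1, 0.9]
opening: 0.407
[-1.42591215 -0.05490297 -1.57410306]
```

View pics/w38.png

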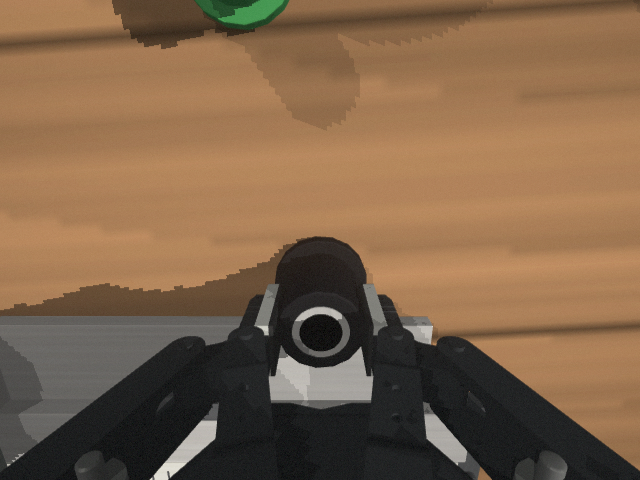

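View pics/s14.png

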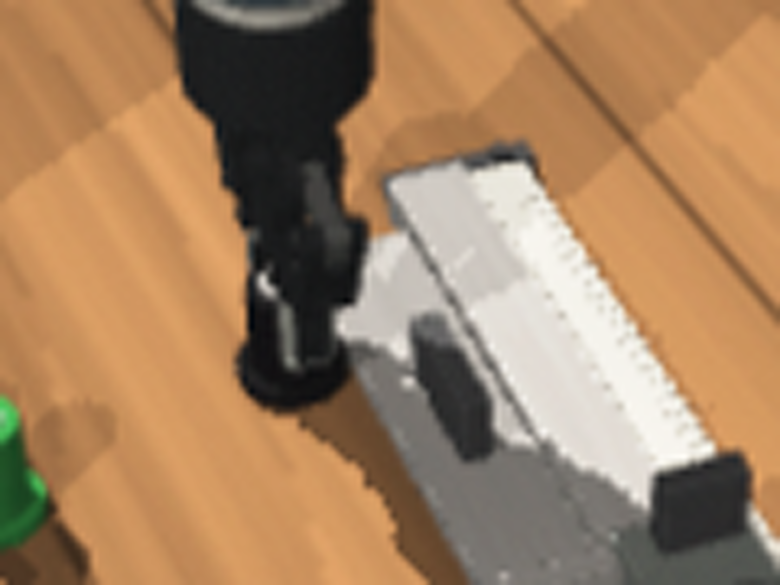

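```bash
python3 -m creep '[[0,0,0,0,0,1.2,1],[0,0,0,-3,0,0,1],[0,0,0,0,0,0,1],[0,0,0,0,0,0,1]]'; python3 -m creep '[[0,0,0,-3,0,0,1],[0,0,0,0,0,0,1],[0,0,0,0,0,0,1],[0,0,0,0,0,0,1]]'; python3 - <<'E'
from h import *
f=grab_frame("wrist"); cv2.imwrite("pics/w39.png",f["color"][:,:,::-1])
s=sense();print(s["contact_force"],s["wrist_torque"])
E
```

```text
clock: 34.5
eef_pos: [549.6, 186.4, 196.0]
tcp_rot: [3.141, -0.007, 3.079]
contact_force: [0.4, -0.1, -0.9]
opening: 0.404
clock: 34.83
eef_pos: [550.8, 186.3, 195.8]
tcp_rot: [-3.141, -0.013, 3.079]
contact_force: [-2.4, -0.1, 2.7]
opening: 0.407
[-2.11561237  0.89522333  2.34076414] [0.07041024 0.51207133 0.02144798]
```

```bash
python3 - <<'E'
from h import *
np.set_printoptions(precision=3,suppress=True)
print(plan([548.8,186.3,194.9],1.508)[:2])
E
python3 -m creep '[[0.001,-0.013,0,1.7,0,0.8,1],[0,0,0,0,0,0,1],[0,0,0,0,0,0,1]]'; python3 - <<'E'
from h import *
np.set_printoptions(precision=3,suppress=True)
print(plan([548.8,186.3,194.9],1.508)[:2],sense()["contact_force"])
f=grab_frame("side"); crop(f,"s15.png",250,150,370,240,6.5)
E
```

```text
(array([-0.   , -0.013, -0.   ]), array([ 1.989, -0.149,  0.902]))
clock: 35.13
eef_pos: [548.6, 186.7, 195.7]
tcp_rot: [-3.141, -0.001, 3.078]
contact_force: [-1.5, 0.8, -1.5]
opening: 0.408
(array([-0.001, -0.001, -0.001]), array([-0.256, -0.342,  0.782])) [-1.469  0.799 -1.514]
```

View pics/s15.png

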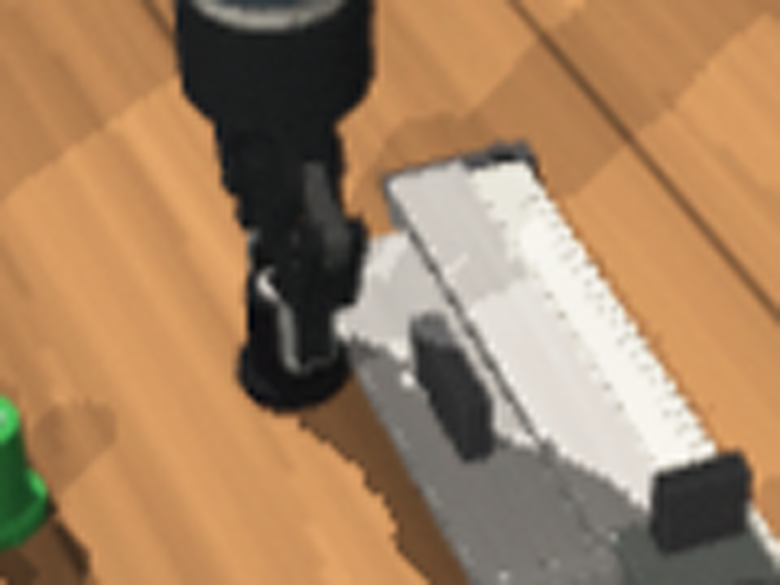

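```bash
python3 -m creep '[[0,0,0,-0.3,0,1,1],[0,0,0,0,0,0,0.55],[0,0,0,0,0,0,0.45],[0,0,0,0,0,0,0.35],[0,0,0,0,0,0,0.3],[0,0,0,0,0,-10,0.3],[0,0,0,0,0,-20,0.2],[0,0,0,0,0,-30,0],[0,0,0,20,0,-20,0],[0,0,0,0,0,0,0]]'; python3 - <<'E'
from h import *
f=grab_frame("wrist"); cv2.imwrite("pics/w40.png",f["color"][:,:,::-1])
f=grab_frame("side"); crop(f,"s16.png",250,150,370,240,6.5)
E
```

```text
clock: 36.02
eef_pos: [530.8, 187.6, 279.3]
tcp_rot: [-3.141, 0.002, 3.077]
contact_force: [0.1, -0.1, 0.1]
opening: 1.0
```

View pics/w40.png

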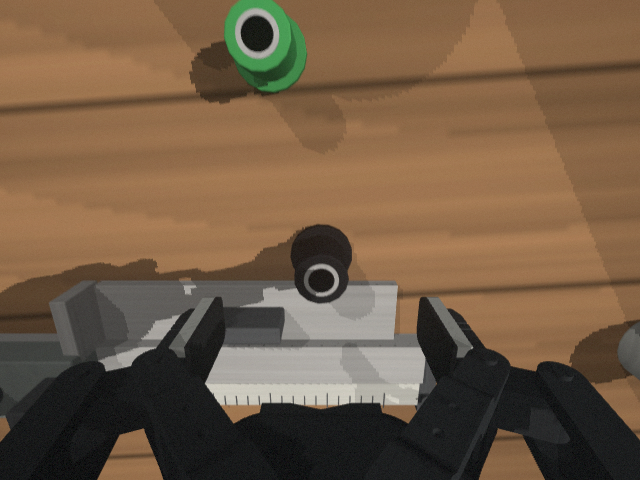

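View pics/s16.png

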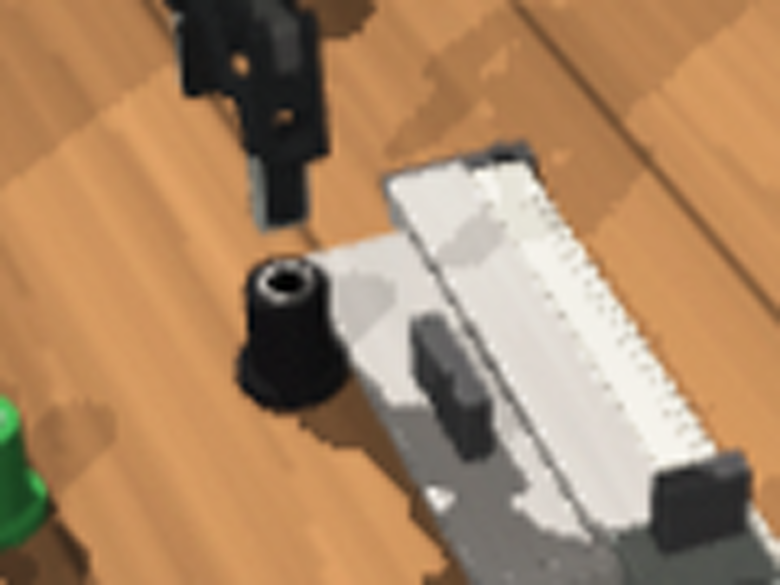

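```bash
python3 - <<'E'
from h import *
np.set_printoptions(precision=1,suppress=True)
f=grab_frame("wrist"); crop(f,"w41.png",230,210,410,350,4.4)
E
```

```text
(no output)
```

View pics/w41.png

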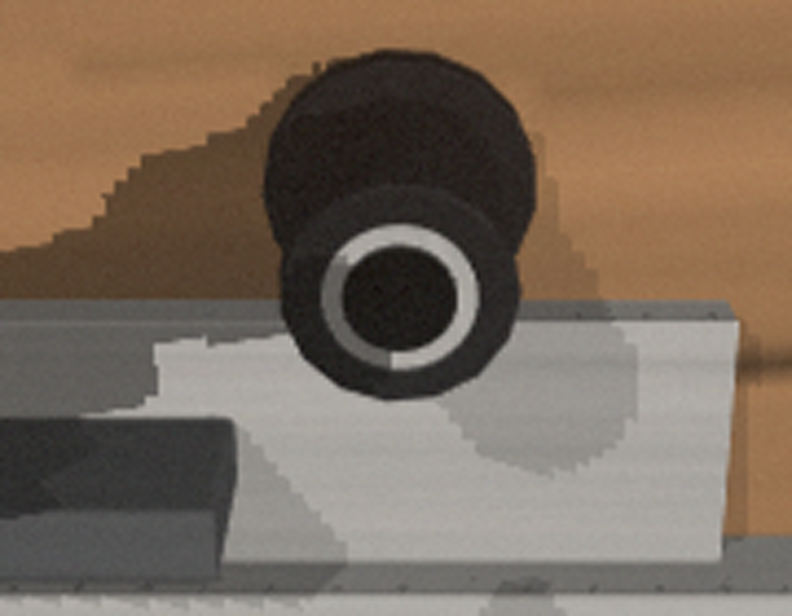

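```bash
python3 - <<'E'
from h import *
np.set_printoptions(precision=1,suppress=True)
f=grab_frame("wrist"); Q=lambda u,v,z: pos(f,230+u/4.4,210+v/4.4,z)
n=np.array([.998,-.061,0])
e=[Q(150,301,0)@n,Q(700,302,0)@n]; e2=[Q(50,324,10)@n,Q(700,321,10)@n]
c=Q(400,296,50); print("edge bottom",e,"edge top",e2,"bush axis top",c@n, "flange far edge", Q(400,52,8)@n, Q(400,52,4)@n, c)
print("flange sides",Q(265,185,8),Q(536,180,8))
print("end",Q(738,325,10)@U, c@U)
E
```

```text
edge bottom [np.float64(557.1740064692185), np.float64(557.7218693356306)] edge top [np.float64(556.8210460267566), np.float64(556.6301418006348)] bush axis top 532.719798266652 flange far edge 507.67515051140055 508.80913883777123 [545.1 185.8  50. ]
flange sides [542.5 162.7   8. ] [544.5 209.4   8. ]
end 278.4781333647648 218.7817747602726
```

```bash
python3 -m creep '[[0,0,0,15,-10,-10,0],[0,0,0,10,-30,-10,0],[0,0,0,5,-38,-5,0],[0,0,0,5,-38,0,0],[0,0,0,5,-38,0,0],[0,0,0,5,-38,0,0],[0,0,0,5,-38,0,0],[0,0,0,5,-38,0,0],[0,0,0,5,-38,0,0],[0,0,0,5,-38,0,0]]'; python3 - <<'E'
from h import *
np.set_printoptions(precision=3,suppress=True)
print(plan([422,-350,300],1.51)[:2],sense()["qpos"])
E
```

```text
clock: 37.05
eef_pos: [444.7, -160.0, 293.2]
tcp_rot: [-3.141, -0.009, 3.087]
contact_force: [1.3, -0.8, 0.2]
opening: 1.0
(array([-0.001, -0.009,  0.006]), array([  12.41 , -190.928,   -6.458])) [-0.347  0.27   2.049 -0.005  0.832 -1.86 ]
```

```bash
python3 -m creep '[[-0.001,-0.009,0.006,3,-30,-5,0],[0,0,0,3,-38,0,0],[0,0,0,3,-35,0,0],[0,0,0,2,-30,0,0],[0,0,0,1,-20,0,0],[0,0,0,0,-10,0,0],[0,0,0,0,0,0,0],[0,0,0,0,0,0,0]]'; python3 - <<'E'
from h import *
np.set_printoptions(precision=3,suppress=True)
print(plan([422,-350,300],1.51)[:2],sense()["qpos"])
f=grab_frame("wrist"); cv2.imwrite("pics/w42.png",f["color"][:,:,::-1]); 
f=grab_frame("side"); crop(f,"s17.png",260,330,460,480,4)
E
```

```text
clock: 37.72
eef_pos: [418.0, -338.5, 290.4]
tcp_rot: [3.138, -0.009, 3.071]
contact_force: [-0.3, 0.4, -0.3]
opening: 1.0
(array([ 0.004, -0.009, -0.01 ]), array([ -4.718, -11.172,  -9.706])) [-0.683  0.363  1.915 -0.003  0.874 -2.181]
```

View pics/w42.png

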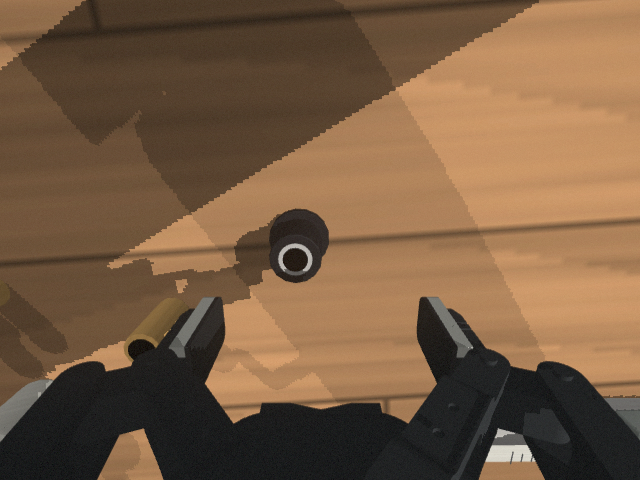

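View pics/s17.png

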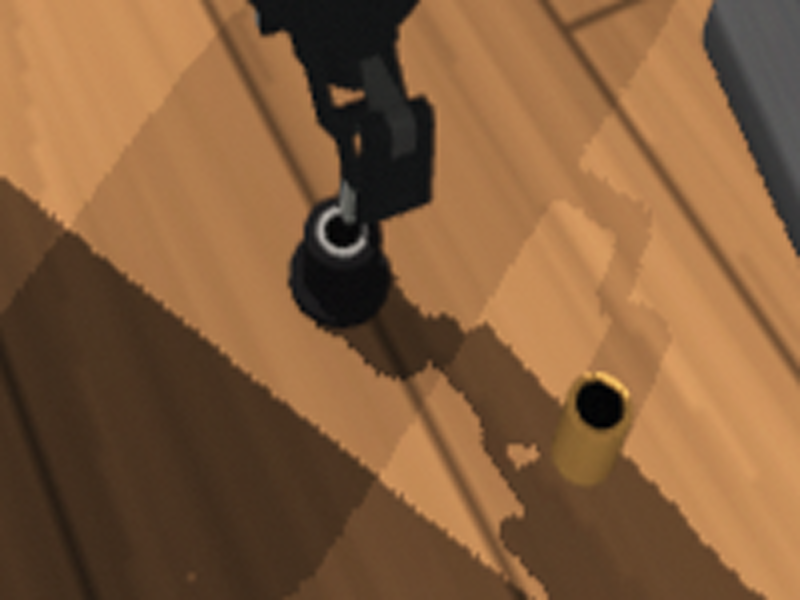

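```bash
python3 - <<'E'
from h import *
np.set_printoptions(precision=3,suppress=True)
f=grab_frame("wrist"); c=pos(f,295,260,50); print(c)
print(plan([c[0]+1,c[1],195],1.51)[:2])
E
```

```text
[ 421.061 -354.976   50.   ]
(array([ 0.004, -0.009, -0.007]), array([ -5.777, -17.714,  95.77 ]))
```

```bash
python3 -m creep '[[0.004,-0.009,-0.007,-4,-12,8,0.2],[0,0,0,-1,-4,20,0.2],[0,0,0,0,0,20,0.2],[0,0,0,0,0,10,0.2],[0,0,0,0,0,0,0.2],[0,0,0,0,0,0,0.2]]'; python3 - <<'E'
from h import *
np.set_printoptions(precision=3,suppress=True)
f=grab_frame("wrist"); cv2.imwrite("pics/w43.png",f["color"][:,:,::-1]); 
print(plan([422,-355,195],1.51)[:2])
E
```

```text
clock: 38.37
eef_pos: [425.7, -351.5, 230.8]
tcp_rot: [-3.139, 0.005, 3.09]
contact_force: [-0.8, -0.3, 0.5]
opening: 0.801
(array([-0.003,  0.005,  0.01 ]), array([ 3.642, -3.557, 35.952]))
```

View pics/w43.png

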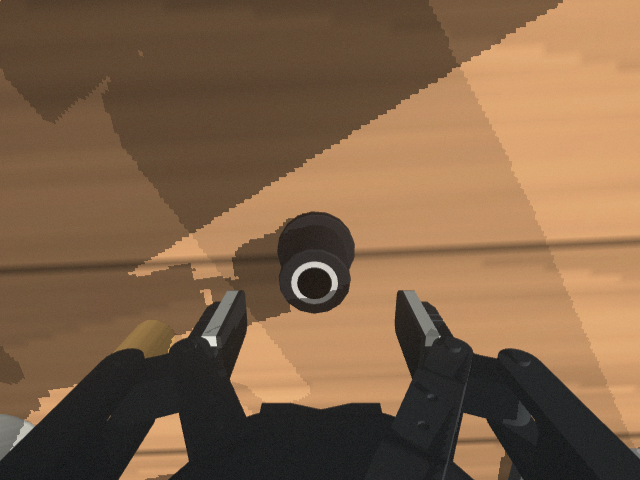

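```bash
python3 -m creep '[[-0.003,0.005,0.01,3.5,-2.5,8,0.2],[0,0,0,0,0,15,0.2],[0,0,0,0,0,10,0.2],[0,0,0,0,0,2,0.4],[0,0,0,0,0,0,0.5],[0,0,0,0,0,0,0.5]]'; python3 - <<'E'
from h import *
np.set_printoptions(precision=3,suppress=True)
f=grab_frame("wrist"); cv2.imwrite("pics/w44.png",f["color"][:,:,::-1]); 
print(plan([422,-355,195],1.51)[:2])
E
```

```text
clock: 38.92
eef_pos: [422.7, -355.0, 197.0]
tcp_rot: [-3.139, 0.003, 3.079]
contact_force: [0.5, -1.0, 0.1]
opening: 0.496
(array([-0.003,  0.004, -0.001]), array([ 0.744, -0.026,  2.186]))
```

View pics/w44.png

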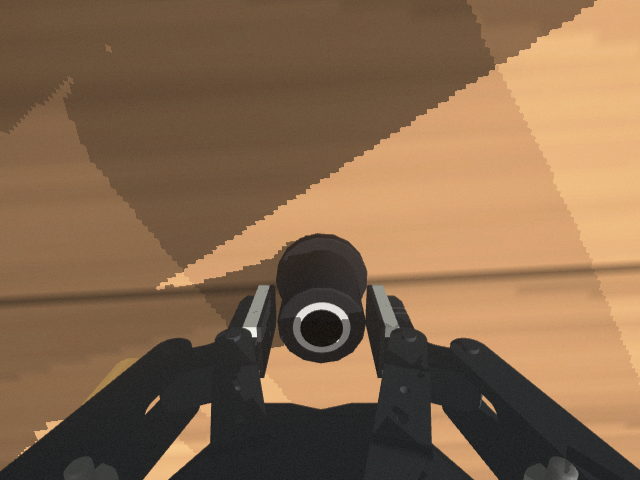

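```bash
python3 -m creep '[[-0.003,0.004,0,0.7,0,1.8,0.6],[0,0,0,0,0,0,1],[0,0,0,0,0,0,1],[0,0,0,0,0,0,1]]' 50;  python3 -m creep '[[0,0,0,0,0,-10,1],[0,0,0,0,0,-20,1],[0,0,0,0,0,-25,1],[0,0,0,0,0,-10,1],[0,0,0,0,0,0,1]]'; python3 - <<'E'
from h import *
np.set_printoptions(precision=3,suppress=True)
f=grab_frame("side"); crop(f,"s18.png",260,250,460,400,4)
C=np.array([592.3,122,0]);n=np.array([.998,-.061,0])
for s in (-45,-55): print(C+s*U-49*n, C+s*U-58*n)
print(plan([537,75,262],1.51)[:2])
E
```

```text
clock: 39.3
eef_pos: [423.2, -355.8, 198.2]
tcp_rot: [-3.139, 0.003, 3.079]
contact_force: [0.4, -0.0, -1.3]
opening: 0.407
clock: 39.72
eef_pos: [422.3, -355.2, 266.5]
tcp_rot: [-3.141, 0.0, 3.079]
contact_force: [0.3, -0.5, -1.6]
opening: 0.404
[540.648  80.079   0.   ] [531.666  80.628   0.   ]
[540.037  70.099   0.   ] [531.055  70.648   0.   ]
(array([-0.   ,  0.   , -0.002]), array([-87.712, 436.465,   3.69 ]))
```

View pics/s18.png

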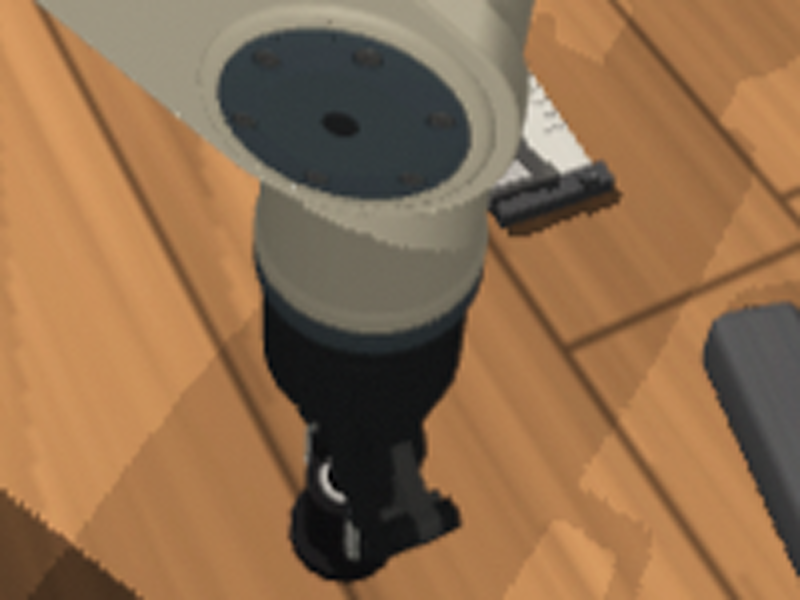

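```bash
python3 -m creep '[[0,0,0,-2,15,0,1],[0,0,0,-4,30,0,1],[0,0,0,-5,35,0,1],[0,0,0,-8,38,0,1],[0,0,0,-8,38,0,1],[0,0,0,-8,38,0,1],[0,0,0,-8,38,0,1],[0,0,0,-8,38,0,1],[0,0,0,-8,38,0,1],[0,0,0,-8,38,0,1]]';python3 - <<'E'
from h import *
np.set_printoptions(precision=3,suppress=True)
print(plan([530,72,262],1.51)[:2],sense()["opening"])
E
```

```text
clock: 40.6
eef_pos: [508.1, 0.1, 256.0]
tcp_rot: [3.141, -0.01, 3.067]
contact_force: [1.0, -0.8, -0.2]
opening: 0.404
(array([ 0.   , -0.01 , -0.014]), array([-16.42 ,  73.326,  -6.108])) 0.40382258903220525
```

```bash
python3 -m creep '[[0,-0.01,-0.014,0,20,0,1],[0,0,0,-3,20,0,1],[0,0,0,-3,15,0,1],[0,0,0,-3,8,0,1],[0,0,0,0,0,0,1],[0,0,0,0,0,0,1]]';python3 - <<'E'
from h import *
np.set_printoptions(precision=3,suppress=True)
print(plan([530,72,200],1.51)[:2],sense()["opening"])
E
```

```text
clock: 41.1
eef_pos: [517.9, 76.4, 249.7]
tcp_rot: [3.141, -0.009, 3.091]
contact_force: [-0.3, -0.2, -1.3]
opening: 0.402
(array([ 0.001, -0.009,  0.011]), array([-12.78 ,  -3.841,  49.541])) 0.4017074233813411
```

```bash
python3 -m creep '[[0.001,-0.009,0.011,-8,-3,8,1],[0,0,0,-3,0,16,1],[0,0,0,0,0,14,1],[0,0,0,0,0,8,1],[0,0,0,0,0,0,1],[0,0,0,0,0,0,1]]';python3 - <<'E'
from h import *
np.set_printoptions(precision=3,suppress=True)
print(plan([530,72,198],1.51)[:2],sense()["opening"])
f=grab_frame("wrist"); cv2.imwrite("pics/w45.png",f["color"][:,:,::-1]); 
E
```

```text
clock: 41.6
eef_pos: [529.5, 67.0, 199.2]
tcp_rot: [-3.14, 0.001, 3.072]
contact_force: [0.5, 0.7, -1.1]
opening: 0.402
(array([-0.002,  0.001, -0.008]), array([-0.106,  5.066,  1.16 ])) 0.4019459528931796
```

View pics/w45.png

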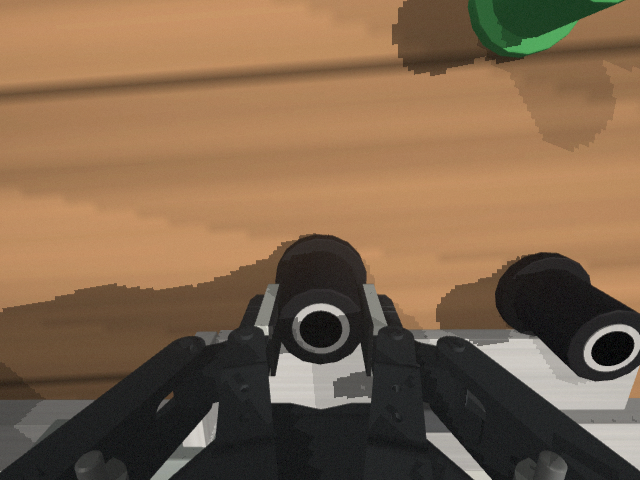

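```bash
python3 -m creep '[[-0.002,0.001,-0.008,-3,3,0.5,1],[0,0,0,-3,0,0.5,1],[0,0,0,-2,0,0,1],[0,0,0,0,0,0,1]]'; python3 -m creep '[[0,0,0,-2,0,0,1],[0,0,0,0,0,0,1],[0,0,0,0,0,0,1]]'
```

```text
clock: 41.98
eef_pos: [539.4, 69.1, 200.1]
tcp_rot: [3.141, 0.003, 3.08]
contact_force: [0.0, 0.3, -0.7]
opening: 0.408
clock: 42.23
eef_pos: [541.1, 69.2, 200.5]
tcp_rot: [3.141, 0.002, 3.081]
contact_force: [-0.5, 0.0, -1.6]
opening: 0.404
```

```bash
python3 -m creep '[[0,0.002,0,0,0,1.8,1],[0,0,0,0,0,0,1],[0,0,0,0,0,0,1]]'; python3 -m creep '[[0,0,0,-2,0,0,1],[0,0,0,0,0,0,1],[0,0,0,0,0,0,1]]'; python3 -m creep '[[0,0,0,-2,0,0,1],[0,0,0,0,0,0,1],[0,0,0,0,0,0,1]]'
```

```text
clock: 42.48
eef_pos: [541.3, 69.3, 198.8]
tcp_rot: [3.141, 0.001, 3.081]
contact_force: [0.2, -0.3, -0.4]
opening: 0.403
clock: 42.73
eef_pos: [542.0, 69.2, 198.3]
tcp_rot: [3.141, -0.003, 3.081]
contact_force: [-0.6, 0.4, -0.7]
opening: 0.403
clock: 42.98
eef_pos: [542.9, 69.1, 197.9]
tcp_rot: [3.141, -0.007, 3.081]
contact_force: [-2.0, 0.0, 0.0]
opening: 0.405
```

```bash
python3 -m creep '[[0,-0.007,0,0.5,0,0.3,1],[0,0,0,0,0,0,1],[0,0,0,0,0,0,1]]'; python3 -m creep '[[0,0,0,0,0,0,0.55],[0,0,0,0,0,0,0.45],[0,0,0,0,0,0,0.35],[0,0,0,0,0,0,0.3],[0,0,0,0,0,-10,0.3],[0,0,0,0,0,-20,0.2],[0,0,0,0,0,-30,0],[0,0,0,25,0,-20,0],[0,0,0,0,0,0,0]]'; python3 - <<'E'
from h import *
f=grab_frame("wrist"); cv2.imwrite("pics/w46.png",f["color"][:,:,::-1]); crop(f,"w46c.png",230,210,410,350,4.4)
f=grab_frame("side"); crop(f,"s19.png",250,150,410,270,5)
E
```

```text
clock: 43.23
eef_pos: [541.8, 69.1, 197.4]
tcp_rot: [3.142, -0.001, 3.08]
contact_force: [-1.6, 0.4, -0.3]
opening: 0.404
clock: 43.98
eef_pos: [518.7, 70.5, 282.5]
tcp_rot: [3.141, 0.004, 3.08]
contact_force: [1.5, -0.2, -1.0]
opening: 0.998
```

View pics/w46.png

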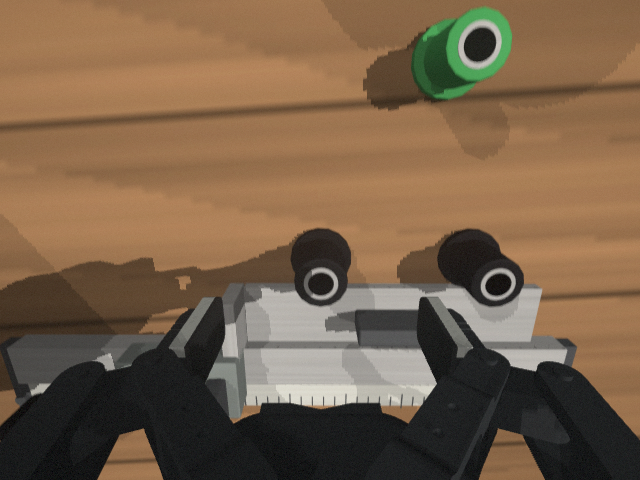

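View pics/w46c.png

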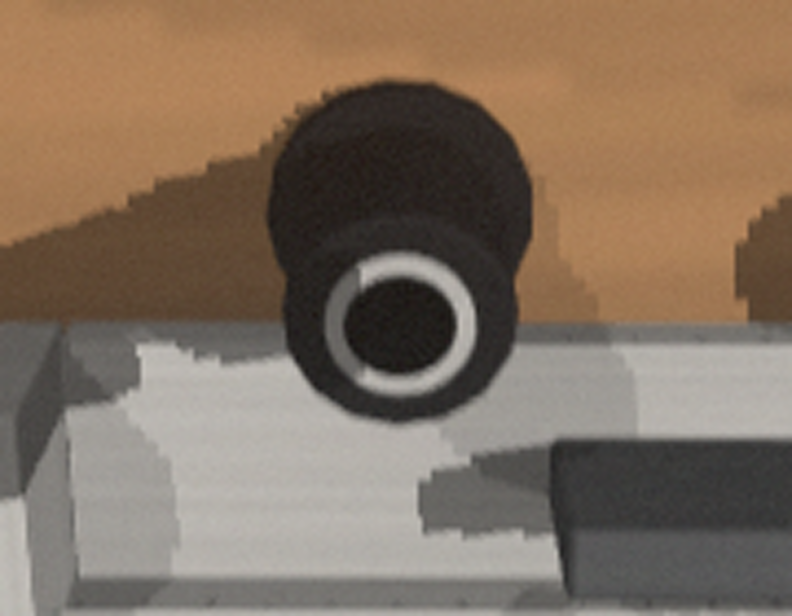

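View pics/s19.png

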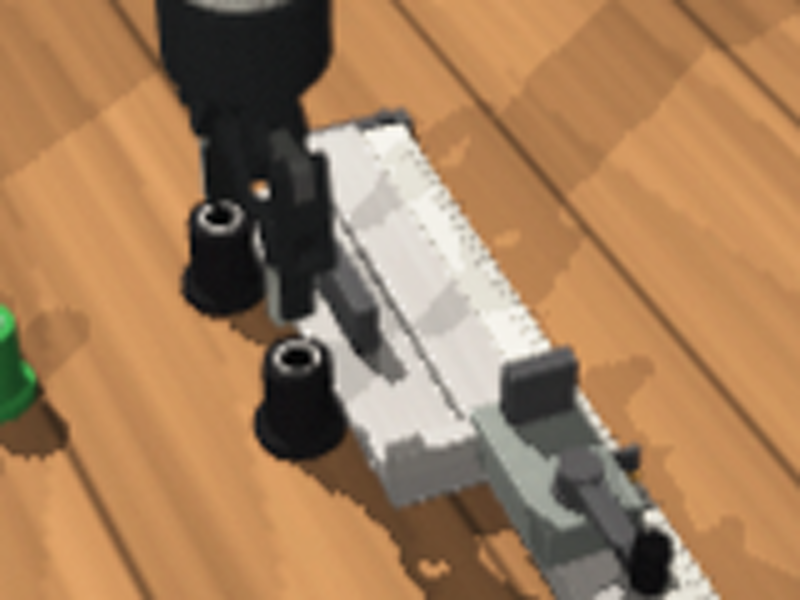

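```bash
python3 - <<'E'
from h import *
np.set_printoptions(precision=1,suppress=True)
f=grab_frame("wrist"); Q=lambda u,v,z: pos(f,230+u/4.4,210+v/4.4,z)
n=np.array([.998,-.061,0])
print("edge bottom",Q(120,322,0)@n,Q(700,325,0)@n,"top",Q(700,343,10)@n,"axis",Q(401,324,50)@n,"far",Q(400,82,8)@n,Q(401,324,50)@U)
# bush 1: top center (497,284)
print("b1 axis",pos(f,497.5,283.5,50)@n, pos(f,497.5,283.5,50)@U, "edge near", pos(f,520,286,0)@n)
print("se left end",pos(f,542,288,10)@U, "right end",Q(72,420,10)@U)
crop(f,"w47.png",200,260,290,440,3.3)
E
```

```text
edge bottom 561.5373446417653 562.2850481942934 top 560.8699156710788 axis 536.9216809413088 far 511.8930905687643 102.06392293181982
b1 axis 536.9542914134763 218.84783267600218 edge near 564.3717803138429
se left end 278.55206143337796 right end 41.505884451972804
```

View pics/w47.png

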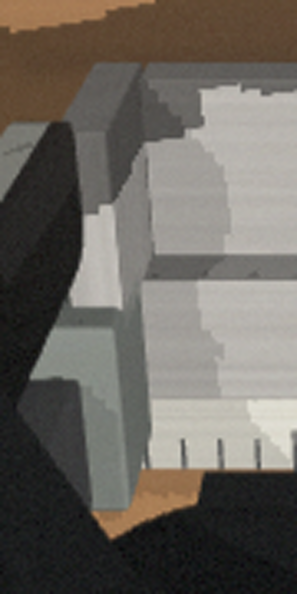

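```bash
python3 -m creep '[[0,0,0,-10,10,-5,0],[0,0,0,-30,10,-10,0],[0,0,0,-30,10,0,0],[0,0,0,-25,10,0,0],[0,0,0,-15,10,0,0],[0,0,0,-5,5,0,0],[0,0,0,0,0,0,0],[0,0,0,0,0,0,0]]'; python3 - <<'E'
from h import *
np.set_printoptions(precision=1,suppress=True)
f=grab_frame("wrist"); print(f["T"][:3,3]); cv2.imwrite("pics/w48.png",f["color"][:,:,::-1])
print(pix(f,[540,186,8]),pix(f,[540,70,8]))
E
```

```text
clock: 44.8
eef_pos: [644.1, 119.4, 287.9]
tcp_rot: [-3.14, -0.005, 3.08]
contact_force: [0.2, -0.5, 0.7]
opening: 1.0
[564.3 123.3 257.8]
[410.2  85. ] [242.   96.4]
```

View pics/w48.png

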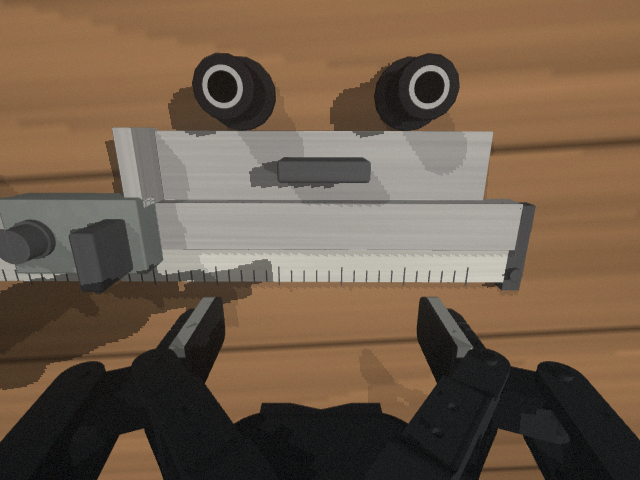

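```bash
python3 - <<'E'
from h import *
f=grab_frame("wrist"); crop(f,"w49.png",180,40,290,150,5); crop(f,"w50.png",360,40,470,150,5); crop(f,"w51.png",110,110,250,220,5)
E
```

```text
(no output)
```

View pics/w49.png

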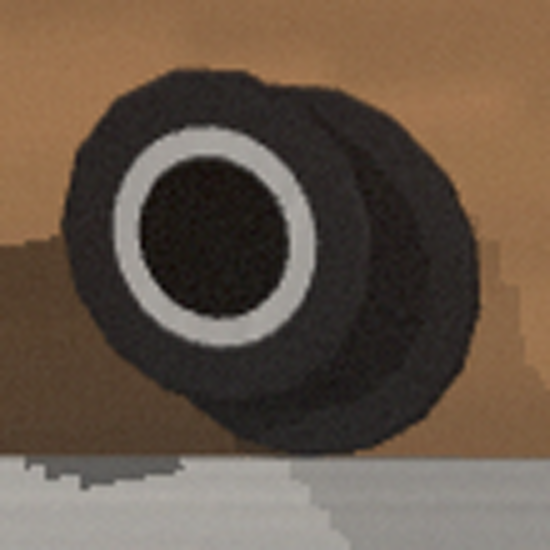

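View pics/w50.png

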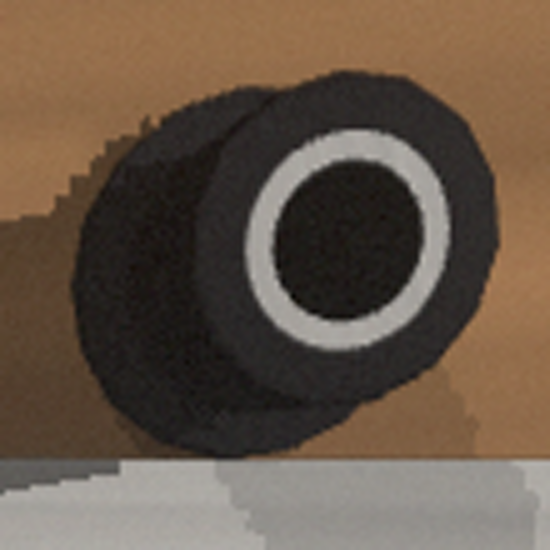

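View pics/w51.png

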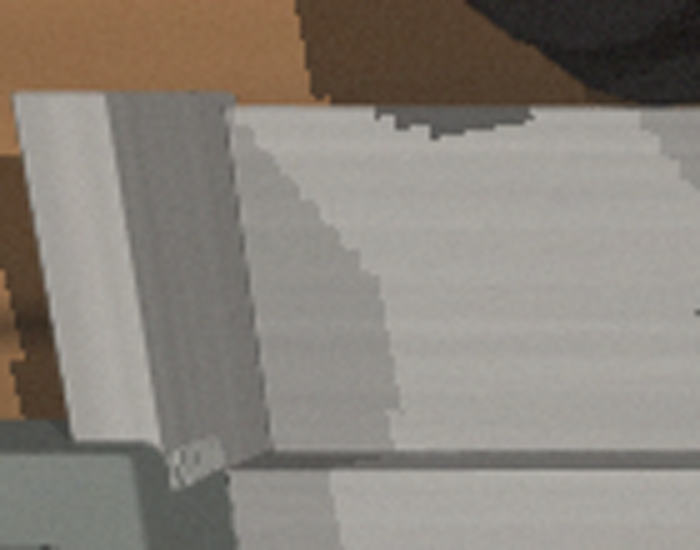

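```bash
python3 -m creep '[[0,0,0,0,0,-20,0],[0,0,0,20,0,-30,0],[0,0,0,35,0,-20,0],[0,0,0,38,0,-10,0],[0,0,0,38,0,0,0],[0,0,0,38,0,0,0],[0,0,0,38,0,0,0],[0,0,0,0,0,0,0],[0,0,0,0,0,0,0]]'; python3 - <<'E'
from h import *
f=grab_frame("top"); cv2.imwrite("pics/t50.png",f["color"][:,:,::-1]); crop(f,"t51.png",190,170,430,290,3.3)
f=grab_frame("side"); cv2.imwrite("pics/s50.png",f["color"][:,:,::-1])
f=grab_frame("wrist"); cv2.imwrite("pics/w52.png",f["color"][:,:,::-1])
E
```

```text
clock: 45.65
eef_pos: [419.1, 126.8, 370.0]
tcp_rot: [-3.137, -0.011, 3.076]
contact_force: [0.7, -0.3, 1.0]
opening: 0.996
```

View pics/t50.png

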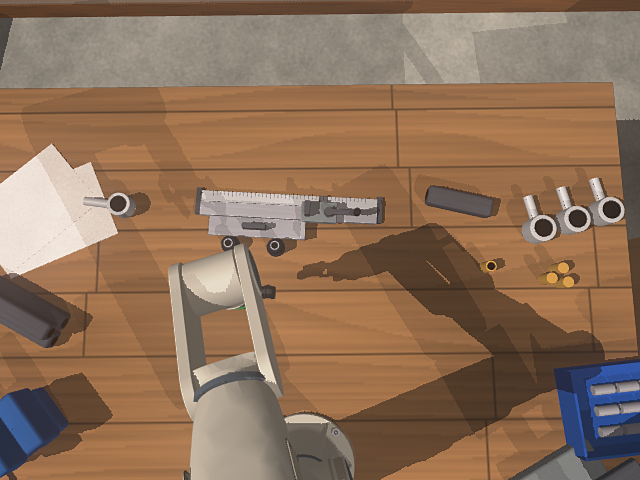

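View pics/t51.png

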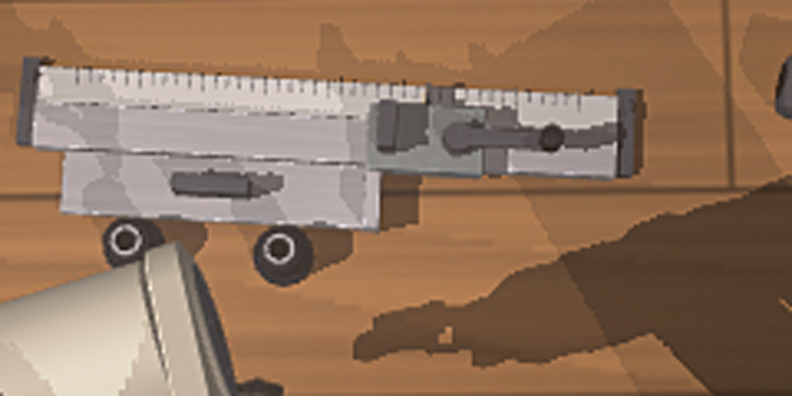

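View pics/s50.png

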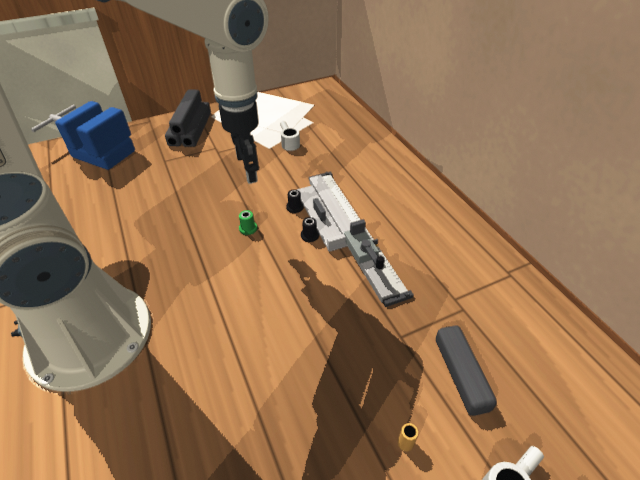

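```bash
python3 - <<'E'
from rig import job
print(job.sign_off())
E
```

```text
the job is handed in; nothing more can be done
None
```

I finished the job and handed it in at about 46 s of the 210 s allowed. `sign_off` reports no verdict, so what follows comes from my own camera checks.

- **Stop:** I unlocked the lever, slid the stop about 100 mm to the mark and locked it. An overhead look then showed it 1.7 mm short, because parallax had misled my first reading. I unlocked it, corrected it and locked it again. The last close view put the pointer within about 0.3 mm of the brass mark, with the lever back parallel to the rail (fully locked).
- **Straightedge:** It lies flat on the bench, pushed against the fence and then against the stop until each resisted. The later close view shows no gap at either place.
- **Bushes:** Only two black bushes were in the scene. Both stand flange down within the straightedge's length, about 60 mm left and 57 mm right of its middle. From above, the flanges meet its edge to within about 0.4 mm. An earlier, more oblique view had suggested up to about 1 mm.
- **Left alone:** I did not go near the rod end, brass sleeve or forged link, and they look unmoved. I did not touch the green bush. The arm was clear of everything at hand-in, and I saw no object knocked aside and no grip slip.

Two readings disagreed along the way. The wrist camera read 4–6 mm different from the top camera across the jaws, and the wrist force readings were noisy. I judged contact mainly by the tool stopping and starting to tilt.

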